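# Sort cast paperweights by heft and lock the good ones in the jig

### The arm

A 6-joint arm with a two-finger parallel gripper is mounted at the origin on the work surface. World frame = base frame: x ahead of the robot, y to its left, z up, the work surface at z = 0. Lengths are in mm, angles in rad, forces in N, time in s.
With the tool pointing down it reaches from about 300 to 775 mm from the base axis. Payload 14.6 kg.
Tool frame: the origin (TCP) lies midway between the tips of the shut fingers; the grasp point (between the pads) lies 19 mm behind it; z points along the fingers, y is the direction in which the jaws open and shut (so a half turn about z gives the same grasp; the last joint's range is limited). The gripper opens to 94 mm and grips with 3 to 60 N. Pads are 16 mm wide; open, the fingers measure 119 mm over their backs; the gripper's body (75 mm by 177 mm) begins 78 mm behind the grasp point.
Start: joints at [1.111, 0.3, 1.521, -0, 1.321, -0.067], TCP at [210.524, 508.103, 205.446] pointing down, gripper open.
Joint ranges: [-3.03, 3.03], [-0.79, 2.21], [0.23, 2.52], [-1.04, 4.18], [0, 3.07], [-2.55, 2.55]. Speed limits (rad/s): [2.22, 2.22, 2.57, 3.14, 3.14, 3.14].

### API

Orientations are given as [roll, pitch, yaw] about the fixed x, y, z axes, in that order (R = Rz(yaw) Ry(pitch) Rx(roll)).
In Python, from cell import manip, camera gives the robot as it stands. The module is installed in compiled form; this text tells all that it offers.
- The arm moves only by the tool jog_arm, never from a script. Its argument "commands" is a list of rows, each a list of 7 numbers: the shift along the world's x, y, z in units of 1 m (1.0 is 1 m), then the turn, a rotation vector about the world's x, y, z in units of 120 degrees (1.0 is 120 degrees), then the opening, from 0 (shut) to 1 (fully open). In form: [[x, y, z, ax, ay, az, grip], ...]. A call has exactly 10 rows; each row is the pose to reach, as a shift and turn from the pose commanded when the call began; what a row does not reach only later rows make up. A row lasts 1/8 s, in which the tool goes at most 62.5 mm and 10.7 degrees, less where a joint would pass 70% of its speed; a pose out of reach is approached as far as the arm can. A call with a number of a shift or a turn outside -1 to 1 is refused whole. A call with a gripper value outside its range is refused whole. The fingers move at their own pace and stop on an object; "grip_force" is the grip in N (left out, the last holds). Time passes only in rows, so rows that repeat a pose let the fingers close, or fill a call up. It gives the time, the measured TCP pose, the force and the opening at its end, in the units of the state.
- manip.read_state(): the state, without advancing time (a new reading comes with each control period).
- camera(name): name is "scene" or "top"; returns a dict with "pixels" (384x512x3 uint8, blue, green, red), "vertical_fov" (degrees; the focal length in pixels is half the picture's height over the tangent of half this angle, whatever the lens; pixels are square), "cx", "cy" (the principal point, pixels), "k1" (the pictures are not rectified: a ray, as slopes to the right and down, at radius r is drawn at 1 + k1 r^2 times it, then the intrinsics apply), "rvec" (rotation vector, rad) and "tvec" (3), from world to camera coordinates, as OpenCV has them. Camera axes: x right, y down, z forward; pixel columns grow to the right and rows downward; lengths in mm; the calibration is good to about 2 mm. A picture is of the moment at which its call begins. There is no depth.
- manip.sign_off(): hands the job in, once; it reports no verdict.
The state is a dict: "clock": time; "joints": joint angles; "qd": joint speeds; "effort": joint torques, N m; "eef_pos": TCP position; "eef_rot": TCP orientation; "wrist_force": force on the tool from outside, world axes, zero at the start; "moment": the same for the moment, N m; "finger_gap": finger opening in mm.
Only numpy, scipy, OpenCV 4.12 (cv2) and the standard library are available. Lean on these libraries where they do the work, as an engineer would, in place of code of your own. Each camera call takes 0.05 s, during which the arm holds its last target.

### The job

Slide the jig's retainer bar fully open, then feel the weight of each cast paperweight: lay every one that weighs a quarter of a kilo or more squarely and flat down in a jig pocket of its own, and every lighter one flat on the floor of the blue recast tray, none on top of another, all gold face up. When all are sorted, slide the retainer bar fully closed over the jig (even if few or none are in it), and do not disturb the jars and the cup.

Things in the scene. Friction and masses are not known exactly. Their poses are not given: they have to be found in the camera images.
- weight_a: cast block paperweight, 88 x 54 x 40 mm (its x, y, z), teal with gold flakes on the top face; origin at the centre of its underside, z up out of the gold face. All the paperweights look alike; some are solid and some have hidden voids, so each weighs anything from 85 to 425 g, differently in every run, and only lifting tells. Three or all four are present; an absent one has no pose
- weight_b: cast block paperweight, 88 x 54 x 40 mm (its x, y, z), teal with gold flakes on the top face; origin at the centre of its underside, z up out of the gold face. All the paperweights look alike; some are solid and some have hidden voids, so each weighs anything from 85 to 425 g, differently in every run, and only lifting tells. Three or all four are present; an absent one has no pose
- weight_c: cast block paperweight, 88 x 54 x 40 mm (its x, y, z), teal with gold flakes on the top face; origin at the centre of its underside, z up out of the gold face. All the paperweights look alike; some are solid and some have hidden voids, so each weighs anything from 85 to 425 g, differently in every run, and only lifting tells. Three or all four are present; an absent one has no pose
- weight_d: cast block paperweight, 88 x 54 x 40 mm (its x, y, z), teal with gold flakes on the top face; origin at the centre of its underside, z up out of the gold face. All the paperweights look alike; some are solid and some have hidden voids, so each weighs anything from 85 to 425 g, differently in every run, and only lifting tells. Three or all four are present; an absent one has no pose
- jig: pale wooden jig fixed to the table, 346 mm long (its y) and 178 mm wide (its x, from -60.5 to +117.5 mm). Origin on the table under the centre of the row of pockets. Four rectangular pockets in a row along its y, 80 mm apart, each 93 mm (x) x 59 mm (y), their floor 8 mm and the rim of their walls 20 mm above the table. Two aluminium guide rails on its y ends (|y| 161 to 173 mm, x from +20 to +117 mm) stand 53 mm high
- pocket_0 (a point): centre of the floor of jig pocket 0 (at y = -120 mm in the jig's frame), 8 mm above the table; axes as the jig's: a block lies in it with its 88 mm length along the jig's x
- pocket_1 (a point): centre of the floor of jig pocket 1 (at y = -40 mm in the jig's frame), 8 mm above the table; axes as the jig's: a block lies in it with its 88 mm length along the jig's x
- pocket_2 (a point): centre of the floor of jig pocket 2 (at y = 40 mm in the jig's frame), 8 mm above the table; axes as the jig's: a block lies in it with its 88 mm length along the jig's x
- pocket_3 (a point): centre of the floor of jig pocket 3 (at y = 120 mm in the jig's frame), 8 mm above the table; axes as the jig's: a block lies in it with its 88 mm length along the jig's x
- retainer (a joint): slide of the jig's retainer bar in m: 0 = fully open (bar clear of all pockets, at its stop towards the jig's +x), 0.045 = fully closed (at its stop towards the jig's -x, overhanging the +x ends of all four pockets by about 21 mm). About 2.5 N of friction, stays where it is left. It starts closed or nearly so, and then bars the pockets; closed it clears well seated blocks by 5 mm
- retainer_knob (a point): centre of the red round knob on the retainer bar, 28 mm across and 22 mm high, 76 mm above the table, 11 mm below the knob's top. The bar is aluminium, 346 mm along the jig's y, 30 mm wide, its underside 53 and its top 61 mm above the table; a thin neck of 6 mm joins knob and bar. At joint 0 the knob is at x = +85 mm, y = 0 in the jig's frame and it moves to -x as the joint grows
- tray: shallow blue open tray fixed to the table (recast tray), outside 352 x 132 x 22 mm (its x, y, z), walls and floor 6 mm thick; origin at the centre of its underside. Holds four blocks side by side with their length along the tray's y, about 80 mm apart along its x
- jar_gold: bystander: closed jar of gold flakes, 56 mm across and 76 mm high; origin under its centre
- jar_copper: bystander: closed jar of copper flakes, 56 mm across and 76 mm high; origin under its centre
- cup: bystander: white cup, 74 mm across and 85 mm high; origin under its centre
Things that resemble listed ones, but are neither listed nor needed, are in the scene too. Leave any purple look-alike of the weight_c alone.

How it is judged (in metres and radians):
On the way, in this order (a step that is already met when the one before it is completed fails the run):
1. the retainer bar is slid fully open (within 5 mm of its open stop) (value of joint retainer below 0.005 m), for 0.2 s.
2. with the bar open, every paperweight is sorted: heavy ones seated in the jig's pockets, light ones flat in the tray ((((horizontal distance between weight_a and pocket_0 below 0.006 m or horizontal distance between weight_a and pocket_1 below 0.006 m or horizontal distance between weight_a and pocket_2 below 0.006 m or horizontal distance between weight_a and pocket_3 below 0.006 m) and z of weight_a in the frame of jig between 0.005 and 0.0105 m and angle between weight_a's own z axis and vertical below 0.05 rad and angle between the x axis of weight_a and the x axis of jig, either way round below 0.1 rad and contact force between weight_a and jig above 2.06 N) or (x of weight_a in the frame of tray between -0.16 and 0.16 m and y of weight_a in the frame of tray between -0.06 and 0.06 m and z of weight_a in the frame of tray between 0.003 and 0.0095 m and angle between weight_a's own z axis and vertical below 0.05 rad and contact force between weight_a and tray below 2.84 N)) and linear speed of each of weight_a, weight_b, weight_c, weight_d below 0.02 m/s and (((horizontal distance between weight_b and pocket_0 below 0.006 m or horizontal distance between weight_b and pocket_1 below 0.006 m or horizontal distance between weight_b and pocket_2 below 0.006 m or horizontal distance between weight_b and pocket_3 below 0.006 m) and z of weight_b in the frame of jig between 0.005 and 0.0105 m and angle between weight_b's own z axis and vertical below 0.05 rad and angle between the x axis of weight_b and the x axis of jig, either way round below 0.1 rad and contact force between weight_b and jig above 2.06 N) or (x of weight_b in the frame of tray between -0.16 and 0.16 m and y of weight_b in the frame of tray between -0.06 and 0.06 m and z of weight_b in the frame of tray between 0.003 and 0.0095 m and angle between weight_b's own z axis and vertical below 0.05 rad and contact force between weight_b and tray below 2.84 N)) and (((horizontal distance between weight_c and pocket_0 below 0.006 m or horizontal distance between weight_c and pocket_1 below 0.006 m or horizontal distance between weight_c and pocket_2 below 0.006 m or horizontal distance between weight_c and pocket_3 below 0.006 m) and z of weight_c in the frame of jig between 0.005 and 0.0105 m and angle between weight_c's own z axis and vertical below 0.05 rad and angle between the x axis of weight_c and the x axis of jig, either way round below 0.1 rad and contact force between weight_c and jig above 2.06 N) or (x of weight_c in the frame of tray between -0.16 and 0.16 m and y of weight_c in the frame of tray between -0.06 and 0.06 m and z of weight_c in the frame of tray between 0.003 and 0.0095 m and angle between weight_c's own z axis and vertical below 0.05 rad and contact force between weight_c and tray below 2.84 N)) and (((horizontal distance between weight_d and pocket_0 below 0.006 m or horizontal distance between weight_d and pocket_1 below 0.006 m or horizontal distance between weight_d and pocket_2 below 0.006 m or horizontal distance between weight_d and pocket_3 below 0.006 m) and z of weight_d in the frame of jig between 0.005 and 0.0105 m and angle between weight_d's own z axis and vertical below 0.05 rad and angle between the x axis of weight_d and the x axis of jig, either way round below 0.1 rad and contact force between weight_d and jig above 2.06 N) or (x of weight_d in the frame of tray between -0.16 and 0.16 m and y of weight_d in the frame of tray between -0.06 and 0.06 m and z of weight_d in the frame of tray between 0.003 and 0.0095 m and angle between weight_d's own z axis and vertical below 0.05 rad and contact force between weight_d and tray below 2.84 N)) and value of joint retainer below 0.03 m), for 0.3 s.
3. the retainer bar is slid fully closed (within 4 mm of its closed stop) (value of joint retainer above 0.041 m), for 0.2 s.
At the end, for the whole second after the job is handed in: Every paperweight at rest, gold face up, level to 0.05 rad: 250 g or more on the floor of a jig pocket (6 mm of its centre, 2.5 mm of its floor, 0.1 rad square), lighter ones on the tray floor; within 40 g of 250 g either will do. Bar within 4 mm of fully closed ((((horizontal distance between weight_a and pocket_0 below 0.006 m or horizontal distance between weight_a and pocket_1 below 0.006 m or horizontal distance between weight_a and pocket_2 below 0.006 m or horizontal distance between weight_a and pocket_3 below 0.006 m) and z of weight_a in the frame of jig between 0.005 and 0.0105 m and angle between weight_a's own z axis and vertical below 0.05 rad and angle between the x axis of weight_a and the x axis of jig, either way round below 0.1 rad and contact force between weight_a and jig above 2.06 N) or (x of weight_a in the frame of tray between -0.16 and 0.16 m and y of weight_a in the frame of tray between -0.06 and 0.06 m and z of weight_a in the frame of tray between 0.003 and 0.0095 m and angle between weight_a's own z axis and vertical below 0.05 rad and contact force between weight_a and tray below 2.84 N)) and linear speed of each of weight_a, weight_b, weight_c, weight_d below 0.02 m/s and (((horizontal distance between weight_b and pocket_0 below 0.006 m or horizontal distance between weight_b and pocket_1 below 0.006 m or horizontal distance between weight_b and pocket_2 below 0.006 m or horizontal distance between weight_b and pocket_3 below 0.006 m) and z of weight_b in the frame of jig between 0.005 and 0.0105 m and angle between weight_b's own z axis and vertical below 0.05 rad and angle between the x axis of weight_b and the x axis of jig, either way round below 0.1 rad and contact force between weight_b and jig above 2.06 N) or (x of weight_b in the frame of tray between -0.16 and 0.16 m and y of weight_b in the frame of tray between -0.06 and 0.06 m and z of weight_b in the frame of tray between 0.003 and 0.0095 m and angle between weight_b's own z axis and vertical below 0.05 rad and contact force between weight_b and tray below 2.84 N)) and (((horizontal distance between weight_c and pocket_0 below 0.006 m or horizontal distance between weight_c and pocket_1 below 0.006 m or horizontal distance between weight_c and pocket_2 below 0.006 m or horizontal distance between weight_c and pocket_3 below 0.006 m) and z of weight_c in the frame of jig between 0.005 and 0.0105 m and angle between weight_c's own z axis and vertical below 0.05 rad and angle between the x axis of weight_c and the x axis of jig, either way round below 0.1 rad and contact force between weight_c and jig above 2.06 N) or (x of weight_c in the frame of tray between -0.16 and 0.16 m and y of weight_c in the frame of tray between -0.06 and 0.06 m and z of weight_c in the frame of tray between 0.003 and 0.0095 m and angle between weight_c's own z axis and vertical below 0.05 rad and contact force between weight_c and tray below 2.84 N)) and (((horizontal distance between weight_d and pocket_0 below 0.006 m or horizontal distance between weight_d and pocket_1 below 0.006 m or horizontal distance between weight_d and pocket_2 below 0.006 m or horizontal distance between weight_d and pocket_3 below 0.006 m) and z of weight_d in the frame of jig between 0.005 and 0.0105 m and angle between weight_d's own z axis and vertical below 0.05 rad and angle between the x axis of weight_d and the x axis of jig, either way round below 0.1 rad and contact force between weight_d and jig above 2.06 N) or (x of weight_d in the frame of tray between -0.16 and 0.16 m and y of weight_d in the frame of tray between -0.06 and 0.06 m and z of weight_d in the frame of tray between 0.003 and 0.0095 m and angle between weight_d's own z axis and vertical below 0.05 rad and contact force between weight_d and tray below 2.84 N)) and value of joint retainer above 0.041 m); the robot touches nothing.
It fails at once if the jar of gold flakes is moved more than 4 cm or tipped over (distance of jar_gold from where it was at the start of the episode above 0.04 m or angle between jar_gold's own z axis and vertical above 0.6 rad).
It fails at once if the jar of copper flakes is moved more than 4 cm or tipped over (distance of jar_copper from where it was at the start of the episode above 0.04 m or angle between jar_copper's own z axis and vertical above 0.6 rad).
It fails at once if the cup is moved more than 4 cm or tipped over (distance of cup from where it was at the start of the episode above 0.04 m or angle between cup's own z axis and vertical above 0.6 rad).
Of weight_a, weight_b, weight_c, weight_d only 3 to 4 are there at a start; the rules pass over those that are not, and their reading is None.
At some moment in a run one of weight_a, weight_b, weight_c, weight_d may be knocked a few centimetres aside while the robot is not near it.
Once in a run the grip may slacken for a moment while it holds something.
It also fails if it takes over 210 s, if anything falls off the work surface, if the arm or the gripper's body presses on something with over 40 N, if the wrist force passes 120 N, or if a joint passes its speed limit or range.

## Working session

There is one attempt and no reset: what is moved stays moved. The work goes in short steps, Python scripts to look and compute and a tool call to move; the robot and the scene stay as the last step left them, time stands still between calls to the robot, and variables do not carry over. Pictures are saved under pics/ and viewed, and the job is handed in when it is done.

Besides the shell and the picture viewer there is one more tool, called after "Call:" as a command line: name --pt "numbers of a row" for each row, then --argument value for the rest. jog_arm: Moves the arm, as the interface text tells. Its arguments: {"type":"object","properties":{"commands":{"type":"array","items":{"type":"array","items":{"type":"number"}}},"grip_force":{"type":"number"}},"required":["commands"]}

```bash
mkdir -p pics; cat > h.py <<'E'
import numpy as np,cv2
from cell import manip,camera
def shot(n,f):
    c=camera(n); cv2.imwrite(f'pics/{f}.png',c['pixels']); np.save(f'pics/{f}.npy',c,allow_pickle=True); return c
def load(f): return np.load(f'pics/{f}.npy',allow_pickle=True).item()
def intr(c):
    h,w=c['pixels'].shape[:2]; f=h/2/np.tan(np.radians(c['vertical_fov'])/2)
    return f
def ray(c,u,v):
    f=intr(c); xd=np.array([(u-c['cx'])/f,(v-c['cy'])/f]); x=xd.copy()
    for _ in range(30): x=xd/(1+c['k1']*(x@x))
    R=cv2.Rodrigues(np.array(c['rvec'],float))[0]; t=np.array(c['tvec'],float).ravel()
    return -R.T@t, R.T@np.array([x[0],x[1],1])
def at(c,u,v,z):
    o,d=ray(c,u,v); return o+d*(z-o[2])/d[2]
def proj(c,P):
    P=np.atleast_2d(np.array(P,float)); R=cv2.Rodrigues(np.array(c['rvec'],float))[0]
    q=P@R.T+np.array(c['tvec'],float).ravel(); x=q[:,:2]/q[:,2:]; r2=(x**2).sum(1,keepdims=True)
    return x*(1+c['k1']*r2)*intr(c)+[c['cx'],c['cy']]
def crop(f,x0,y0,x1,y1,s,out):
    im=cv2.imread(f'pics/{f}.png')[y0:y1,x0:x1]; cv2.imwrite(f'pics/{out}.png',cv2.resize(im,None,fx=s,fy=s,interpolation=cv2.INTER_CUBIC))
E
python3 - <<'E'
from h import *
for n in ('top','scene'):
    c=shot(n,n+'0'); print({k:v for k,v in c.items() if k!='pixels'})
print(manip.read_state())
crop('top0',0,0,512,384,1.5,'top0b')
crop('scene0',0,0,512,384,1.5,'scene0b')
E
```

```text
{'vertical_fov': 47.143986557004645, 'cx': 256.6594285128749, 'cy': 194.0957158364616, 'k1': -0.1446685008571946, 'rvec': array([ 2.11896837, -2.11920009,  0.18363516]), 'tvec': array([ 36.47305004, 553.89623626, 926.0126625 ])}
{'vertical_fov': 43.65077039926134, 'cx': 246.9554407361203, 'cy': 182.26243440754078, 'k1': -0.18985131681434272, 'rvec': array([ 0.65378389,  2.76941419, -0.91269599]), 'tvec': array([ 478.77079104, -165.04105085, 1433.05150287])}
{'clock': 0.1, 'joints': array([ 1.11141491e+00,  3.00410942e-01,  1.52150214e+00,  1.49328936e-05,
        1.32070961e+00, -6.66076583e-02]), 'qd': array([ 0.00064871,  0.00031958, -0.00276042, -0.00077182,  0.00153788,
        0.00150223]), 'effort': array([ 2.17121393e-03, -5.32644367e+01, -3.53282189e+01,  7.10021588e-02,
        2.34889792e-02, -8.04404931e-05]), 'eef_pos': array([210.41401081, 507.90898146, 204.95272627]), 'eef_rot': array([-3.14056586e+00, -8.29902020e-05,  2.74881515e+00]), 'wrist_force': array([ 0.30427425, -0.98446529,  0.50055876]), 'moment': array([-0.01479023, -0.00882494,  0.02298884]), 'finger_gap': 94.0372917650487}
```

View pics/top0b.png

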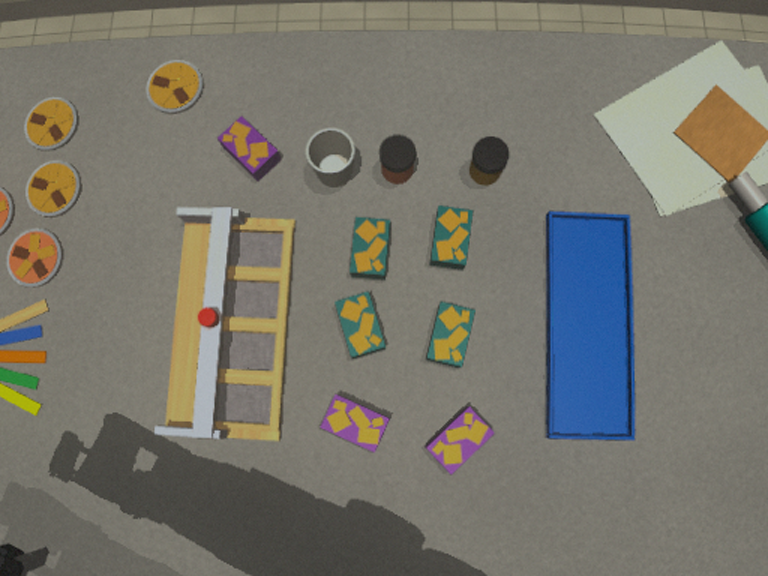

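View pics/scene0b.png

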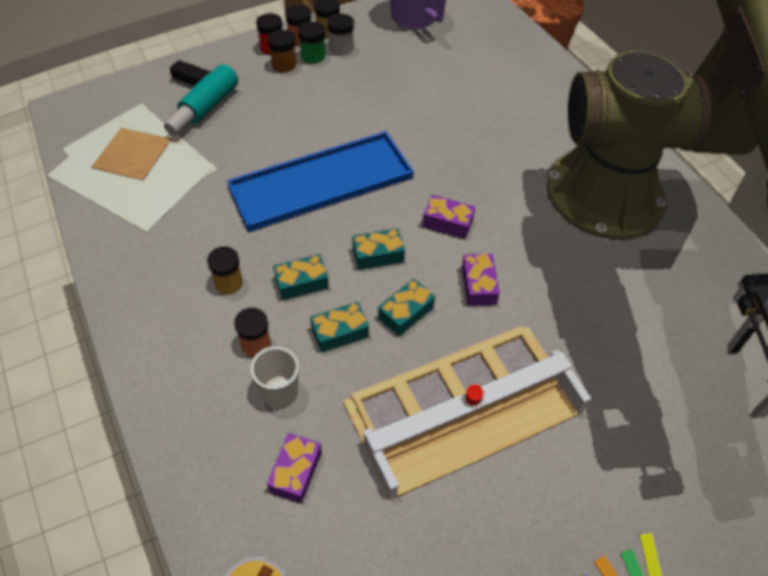

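```bash
python3 - <<'E'
from h import *
crop('top0',100,125,210,305,3.3,'t_jig')
crop('top0',210,125,330,255,4.6,'t_blk')
c=load('top0'); hsv=cv2.cvtColor(c['pixels'],cv2.COLOR_BGR2HSV)
# teal + enclosed gold
m=((hsv[...,0]>80)&(hsv[...,0]<100)&(hsv[...,1]>100)).astype(np.uint8)*255
m[:, 335:]=0; m[260:]=0; m[:,:200]=0
g=((hsv[...,0]>12)&(hsv[...,0]<30)&(hsv[...,1]>120)).astype(np.uint8)*255
g[:, 335:]=0; g[255:]=0; g[:,:215]=0;g[:125]=0
n,l,s,ce=cv2.connectedComponentsWithStats(cv2.morphologyEx(m|g,cv2.MORPH_CLOSE,np.ones((3,3))))
for i in range(1,n):
    if s[i,4]>100: print(s[i],ce[i],at(c,*ce[i],30).round(1), cv2.minAreaRect(np.argwhere(l==i)[:,::-1].astype(np.float32)))
b=((hsv[...,0]>105)&(hsv[...,0]<125)&(hsv[...,1]>140)).astype(np.uint8)*255; b[:, :340]=0;b[320:]=0
r=cv2.minAreaRect(np.argwhere(b>0)[:,::-1].astype(np.float32)); print(r)
for p in cv2.boxPoints(r): print(p,at(c,*p,22).round(1))
E
```

```text
[288 137  27  40 831] [300.87364621 156.74247894] [645.6 -65.4  30. ] ((300.9899597167969, 156.5699920654297), (23.05168342590332, 36.48670959472656), 8.130102157592773)
[234 145  26  39 822] [246.24695864 163.81995134] [628.9  60.7  30. ] ((246.13365173339844, 163.66339111328125), (22.885854721069336, 36.91587829589844), 5.710593223571777)
[224 195  33  43 878] [239.72551253 215.99544419] [507.8  74.8  30. ] ((239.62718200683594, 215.9861297607422), (38.29387283325195, 23.187114715576172), 72.47443389892578)
[285 202  32  42 907] [300.32194046 222.46747519] [493.  -61.5  30. ] ((300.3823547363281, 222.47061157226562), (23.768489837646484, 38.56315994262695), 14.03624439239502)
((393.20166015625, 216.5064697265625), (151.44671630859375, 57.248138427734375), 89.5379409790039)
[363.96786 141.01642] [ 686.7 -216.6   22. ]
[421.21414 140.55475] [ 689.1 -356.3   22. ]
[422.43546 291.99652] [ 334.7 -336.8   22. ]
[365.18918 292.4582 ] [ 336.3 -205.2   22. ]
```

View pics/t_jig.png

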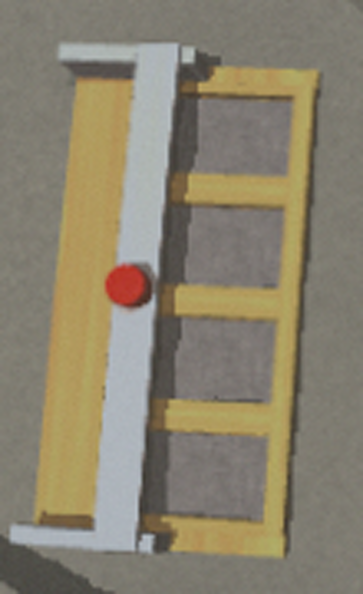

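View pics/t_blk.png

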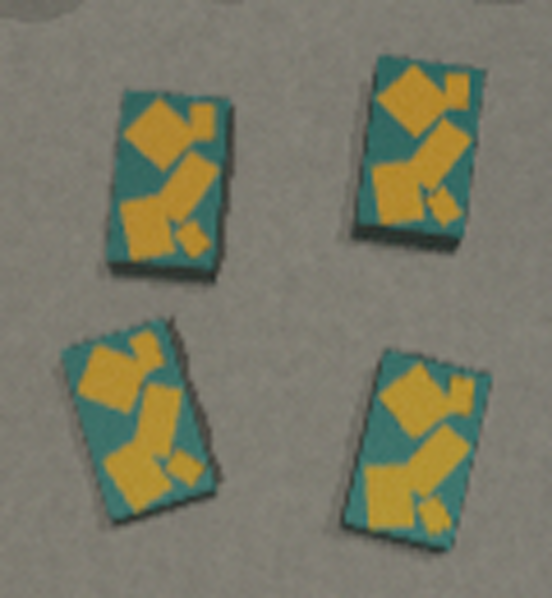

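```bash
cat > fit.py <<'E'
from h import *
from scipy.optimize import least_squares
def fitpose(c,model,px,x0):
    model=np.array(model,float);px=np.array(px,float)
    def f(p):
        cs,sn=np.cos(p[2]),np.sin(p[2])
        W=np.c_[p[0]+cs*model[:,0]-sn*model[:,1],p[1]+sn*model[:,0]+cs*model[:,1],model[:,2]]
        return (proj(c,W)-px).ravel()
    r=least_squares(f,x0); return r.x,np.abs(r.fun).max()
def blk(z): return [[44,27,z],[44,-27,z],[-44,-27,z],[-44,27,z]]
E
python3 - <<'E'
from fit import *
c=load('top0'); print('cam',ray(c,256,192)[0].round())
B=dict(A=[(124,90),(231,97),(214,267),(108,260)],B=[(378,55),(486,69),(460,236),(354,226)],C=[(62,350),(168,318),(217,487),(112,520)],D=[(386,350),(491,374),(447,547),(342,524)])
for k,v in B.items():
    px=np.array(v)/4.6+[210,125]-0.4; m=px.mean(0); w=at(c,*m,40)
    # px order: +x far: TL(y+),TR(y-),BR,BL
    p,e=fitpose(c,blk(40),px,[w[0],w[1],0]); print(k,p.round(3),e.round(2))
o=lambda P:np.array(P)/3.3+[100,125]-0.35
# jig: x->world y, y->-world x ; right side is jig -x
model=[[-60.5,-173,20],[-60.5,173,20]]; px=[o((318,70)),o((285,555))]
for y in (-120,-40,40,120):
    for s in (-29.5,29.5): model.append([-46.5,y+s,20])
px+= [o(q) for q in [(294,97),(291,175),(285,208),(281,287),(276,320),(271,402),(267,434),(263,518)]]
p,e=fitpose(c,model,px,[480,170,1.6]); print('jig',p.round(3),e)
for q in px: print(at(c,*q,20).round(1),end=' ')
k=at(c,*o((127,284)),87); print('knobtop',k)
cs,sn=np.cos(p[2]),np.sin(p[2]); d=k[:2]-p[:2]; print('knob in jig',cs*d[0]+sn*d[1],-sn*d[0]+cs*d[1])
p2=np.array([[686.7,-216.6],[689.1,-356.3],[334.7,-336.8],[336.3,-205.2]]);print('tray',p2.mean(0))
crop('top0',340,125,440,305,3.3,'t_tray'); crop('scene0',230,210,400,330,4.5,'s_jig')
E
```

```text
cam [ 374.   25. 1012.]
A [ 6.27718e+02  6.00410e+01 -8.30000e-02] 0.44
B [ 6.4399e+02 -6.4423e+01 -1.5000e-01] 0.66
C [5.07565e+02 7.37970e+01 2.92000e-01] 0.43
D [ 4.92777e+02 -6.03040e+01 -2.52000e-01] 0.69
jig [509.768 249.021   1.525] 1.694509835851278
[675.7 179.9  20. ] [336.  194.1  20. ] [655.7 196.5  20. ] [598.8 196.8  20. ] [575.1 200.3  20. ] [519.2 201.4  20. ] [496.1 204.3  20. ] [439.4 206.2  20. ] [417.5 208.4  20. ] [360.6 209.7  20. ] knobtop [511.16452386 291.38079996  87.        ]
knob in jig 42.379834275581594 0.5361061558014999
tray [ 511.7   -278.725]
```

View pics/t_tray.png

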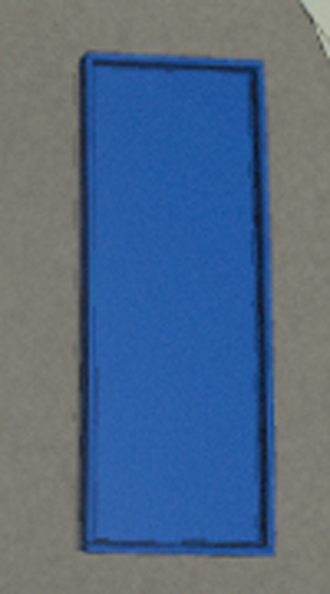

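View pics/s_jig.png

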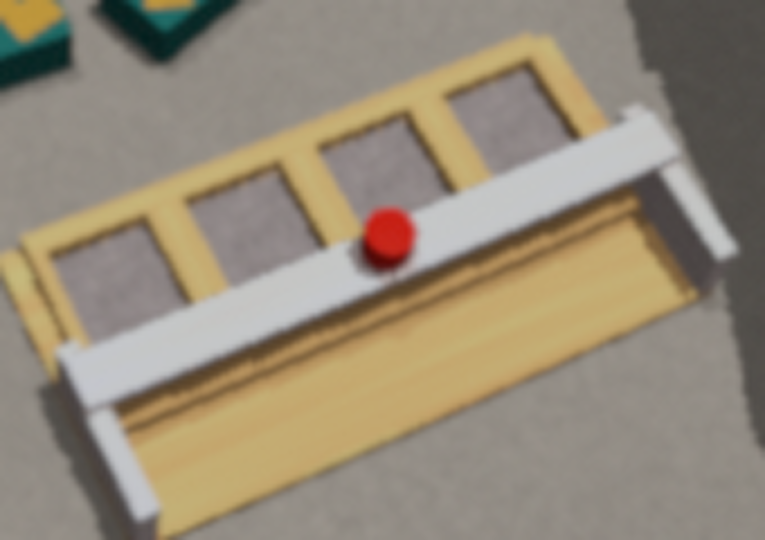

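```bash
python3 - <<'E'
from fit import *
c=load('top0')
o=lambda P:np.array(P)/3.3+[100,125]-0.35
model=[];
for y in (-120,-40,40,120):
    model.append([-46.5,y-29.5,8 if y<100 else 14]);model.append([-46.5,y+29.5,20])
px=[o(q) for q in [(294,97),(291,175),(285,208),(281,287),(276,320),(271,402),(267,434),(263,518)]]
p,e=fitpose(c,model,px,[480,170,1.6]); print('jig',p.round(4),e)
model+=[[-60.5,-173,0],[-60.5,173,0]]; px+=[o((318,70)),o((285,555))]
p,e=fitpose(c,model,px,[480,170,1.6]); print('jig',p.round(4),e)
# scene
s=load('scene0'); q=lambda P:np.array(P)/4.5+[230,210]-0.4
print('scene cam',ray(s,256,192)[0].round())
# scene left outer corner etc: overlay
def draw(c,im,p,pts,col,sc,off):
    cs,sn=np.cos(p[2]),np.sin(p[2]);pts=np.array(pts,float)
    W=np.c_[p[0]+cs*pts[:,0]-sn*pts[:,1],p[1]+sn*pts[:,0]+cs*pts[:,1],pts[:,2]]
    u=((proj(c,W)-off+0.4)*sc).astype(int); cv2.polylines(im,[u],True,col,1)
for n,(x0,y0,x1,y1),sc,c in (('top0',(100,125,210,305),3.3,c),('scene0',(230,210,400,330),4.5,s)):
    im=cv2.resize(c['pixels'][y0:y1,x0:x1],None,fx=sc,fy=sc,interpolation=cv2.INTER_CUBIC)
    for y in (-120,-40,40,120): draw(c,im,p,[[a*46.5,y+b*29.5,20] for a,b in((1,1),(1,-1),(-1,-1),(-1,1))],(0,0,255),sc,[x0,y0])
    draw(c,im,p,[[-60.5,-173,20],[-60.5,173,20],[117.5,173,20],[117.5,-173,20]],(255,0,0),sc,[x0,y0])
    draw(c,im,p,[[-60.5,-173,0],[-60.5,173,0],[117.5,173,0],[117.5,-173,0]],(0,255,0),sc,[x0,y0])
    cv2.imwrite('pics/ov_'+n+'.png',im)
t=lambda P:np.array(P)/3.3+[340,125]-0.35
p,e=fitpose(load('top0'),[[176,66,22],[176,-66,22],[-176,-66,22],[-176,66,22]],[t(x) for x in [(88,52),(265,60),(275,553),(86,548)]],[510,-270,0]); print('tray',p.round(3),e)
E
```

```text
jig [510.8225 250.3151   1.5265] 1.3014478325659695
jig [510.8256 250.3978   1.5276] 1.3742958387125839
scene cam [ 880.  662. 1048.]
tray [ 5.11626e+02 -2.79944e+02 -4.40000e-02] 0.8705851907945146
```

View pics/ov_top0.png

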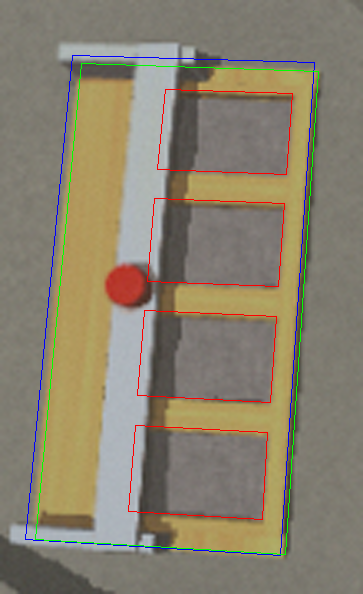

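View pics/ov_scene0.png

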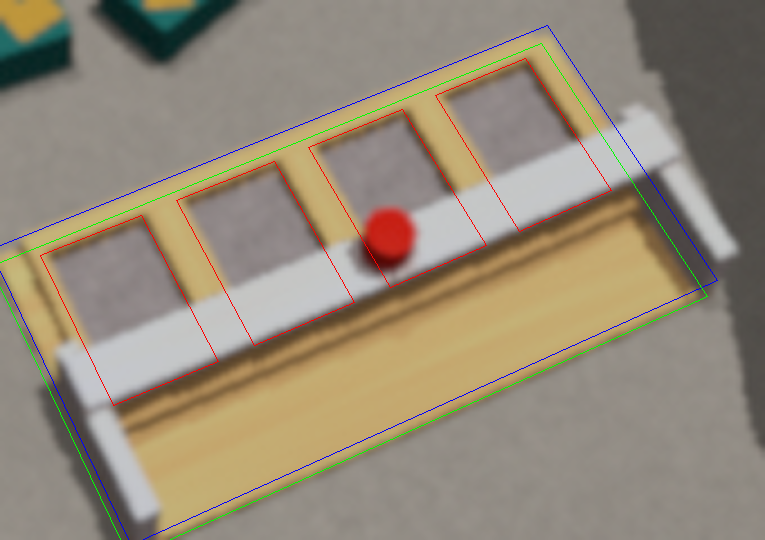

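Call:
jog_arm --pt "0.05 -0.036 0 0 0 0.04 0.6" --pt "0.1 -0.072 0 0 0 0.08 0.6" --pt "0.15 -0.108 0 0 0 0.12 0.6" --pt "0.2 -0.144 -0.02 0 0 0.1665 0.6" --pt "0.25 -0.18 -0.04 0 0 0.1665 0.6" --pt "0.3005 -0.217 -0.06 0 0 0.1665 0.6" --pt "0.3005 -0.217 -0.08 0 0 0.1665 0.6" --pt "0.3005 -0.217 -0.1 0 0 0.1665 0.6" --pt "0.3005 -0.217 -0.1 0 0 0.1665 0.6" --pt "0.3005 -0.217 -0.1 0 0 0.1665 0.6" --grip_force 5

```text
clock: 1.35
eef_pos: [511.2, 291.4, 106.2]
eef_rot: [3.141, 0.001, 3.098]
wrist_force: [0.1, 0.6, -0.5]
finger_gap: 56.0
```

```bash
python3 - <<'E'
from h import *
shot('top','t1');shot('scene','s1')
crop('top1' if 0 else 't1',90,110,230,260,4,'t1b');crop('s1',230,190,400,330,4.4,'s1b')
s=manip.read_state();print(s)
E
```

```text
{'clock': 1.45, 'joints': array([ 4.55939667e-01,  4.78890055e-01,  1.51382113e+00, -1.84656795e-05,
        1.14742644e+00, -1.07117622e+00]), 'qd': array([ 0.0013498 ,  0.00026612,  0.00235795, -0.00144665, -0.00418824,
        0.00088685]), 'effort': array([-8.96896678e-02, -5.99700165e+01, -3.23952198e+01,  1.78191194e-02,
        8.20995891e-02,  2.99201720e-04]), 'eef_pos': array([511.25650304, 291.48022464, 106.47749624]), 'eef_rot': array([3.14091035e+00, 1.28523789e-03, 3.09791935e+00]), 'wrist_force': array([ 0.43486555, -0.07419117, -0.72823162]), 'moment': array([ 0.04304965, -0.02976275, -0.01094461]), 'finger_gap': 56.55859733307207}
```

View pics/t1b.png

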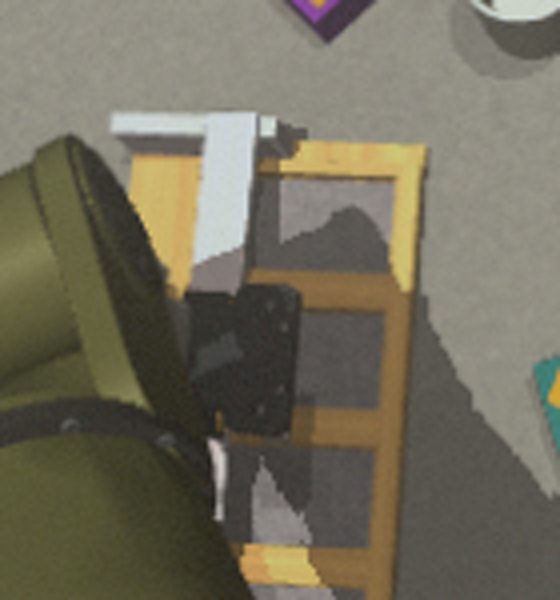

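View pics/s1b.png

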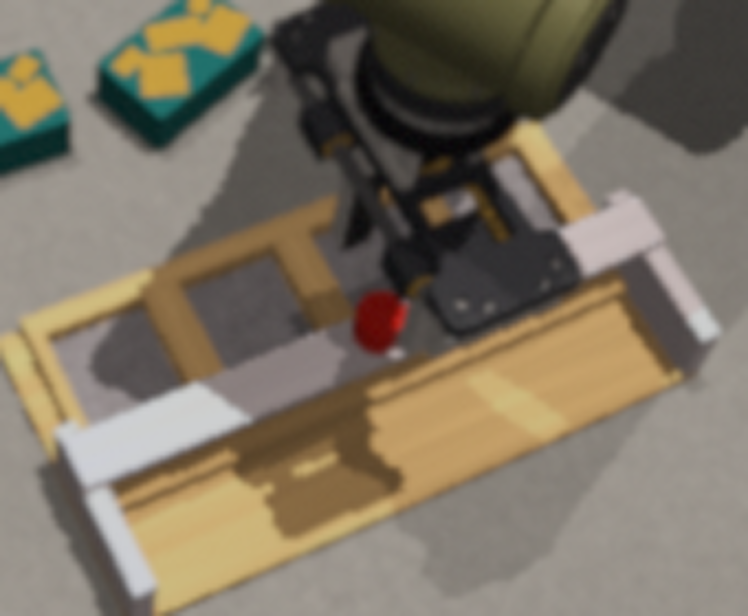

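The gripper stands above the red knob with the fingers straddling it. I'll go down and close on it.

Call:
jog_arm --pt "0 0 -0.015 0 0 0 0.6" --pt "0 0 -0.03 0 0 0 0.6" --pt "0 0 -0.0385 0 0 0 0.6" --pt "0 0 -0.0385 0 0 0 0.6" --pt "0 0 -0.0385 0 0 0 0.1" --pt "0 0 -0.0385 0 0 0 0.1" --pt "0 0 -0.0385 0 0 0 0.1" --pt "0 0 -0.0385 0 0 0 0.1" --pt "0 0 -0.0385 0 0 0 0.1" --pt "0 0 -0.0385 0 0 0 0.1" --grip_force 6

```text
clock: 2.7
eef_pos: [511.2, 291.3, 67.3]
eef_rot: [3.141, 0.001, 3.098]
wrist_force: [0.2, 2.5, 4.6]
finger_gap: 27.8
```

Call:
jog_arm --pt "0 0.005 -0.0385 0 0 0 0.1" --pt "0.0004 0.01 -0.0385 0 0 0 0.1" --pt "0.0006 0.015 -0.0385 0 0 0 0.1" --pt "0.0009 0.02 -0.0385 0 0 0 0.1" --pt "0.001 0.024 -0.0385 0 0 0 0.1" --pt "0.0012 0.028 -0.0385 0 0 0 0.1" --pt "0.0014 0.032 -0.0385 0 0 0 0.1" --pt "0.0016 0.036 -0.0385 0 0 0 0.1" --pt "0.0017 0.039 -0.0385 0 0 0 0.1" --pt "0.0017 0.039 -0.0385 0 0 0 0.1"

```text
clock: 3.95
eef_pos: [512.4, 330.7, 28.4]
eef_rot: [3.141, -0.001, 3.098]
wrist_force: [-5.6, 1.4, -8.7]
finger_gap: 29.5
```

```bash
python3 - <<'E'
from h import *
shot('top','t2');shot('scene','s2')
crop('t2',90,110,230,310,3,'t2b');crop('s2',230,190,400,330,4.4,'s2b')
s=manip.read_state();print(s['eef_pos'],s['wrist_force'],s['moment'],s['finger_gap'])
E
```

```text
[512.47798366 330.67710771  28.54739617] [-4.91378608  2.29925459 -8.6706349 ] [ 0.42900593  0.8072856  -0.00277787] 29.954489214110815
```

View pics/t2b.png

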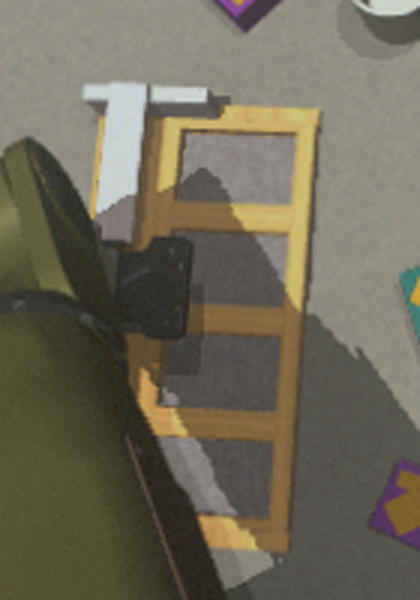

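View pics/s2b.png

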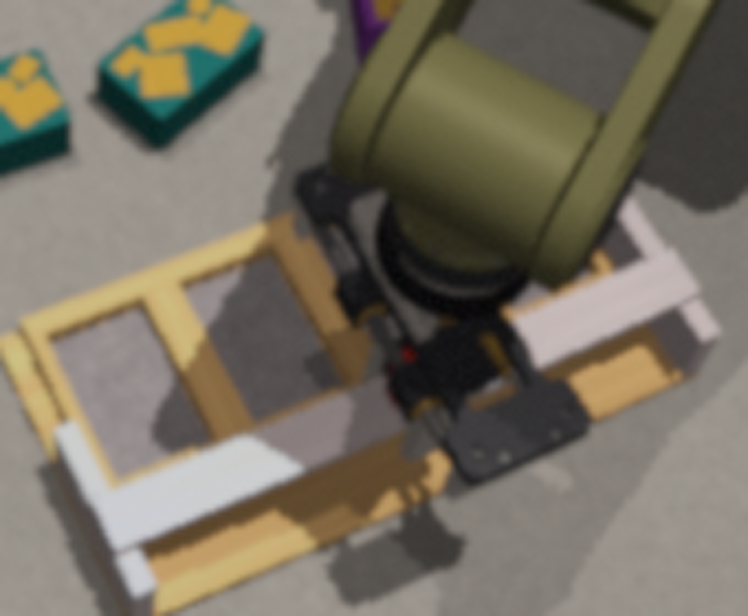

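My mistake: shifts count from the pose at the start of each call, so the fingers went another 38 mm down. They straddled the bar without harm and pulled it along (gap 30 mm = bar width). The bar is nearly open, so I'll finish gently, then release and rise.

Call:
jog_arm --pt "0 0.001 0 0 0 0 0.1" --pt "0 0.002 0 0 0 0 0.1" --pt "0 0.003 0 0 0 0 0.1" --pt "0 0.003 0 0 0 0 0.1" --pt "0 0.003 0 0 0 0 0.1" --pt "0 0.003 0 0 0 0 0.1" --pt "0 0.003 0 0 0 0 0.1" --pt "0 0.003 0 0 0 0 0.1" --pt "0 0.003 0 0 0 0 0.1" --pt "0 0.003 0 0 0 0 0.1"

```text
clock: 5.3
eef_pos: [512.6, 333.1, 28.6]
eef_rot: [3.142, -0.0, 3.098]
wrist_force: [-5.4, -1.7, -8.6]
finger_gap: 30.2
```

Call:
jog_arm --pt "0 0.001 0 0 0 0 0.1" --pt "0 0.0015 0 0 0 0 0.1" --pt "0 0.002 0 0 0 0 0.1" --pt "0 0.0025 0 0 0 0 0.1" --pt "0 0.0025 0 0 0 0 0.1" --pt "0 0.0025 0 0 0 0 0.1" --pt "0 0.0025 0 0 0 0 0.1" --pt "0 0.0025 0 0 0 0 0.1" --pt "0 0.0025 0 0 0 0 0.1" --pt "0 0.0025 0 0 0 0 0.1"

```text
clock: 6.55
eef_pos: [512.7, 335.6, 28.5]
eef_rot: [3.142, -0.0, 3.097]
wrist_force: [-5.0, -1.8, -7.2]
finger_gap: 29.9
```

Call:
jog_arm --pt "0 0.001 0 0 0 0 0.1" --pt "0 0.0015 0 0 0 0 0.1" --pt "0 0.002 0 0 0 0 0.1" --pt "0 0.002 0 0 0 0 0.1" --pt "0 0.002 0 0 0 0 0.1" --pt "0 0.002 0 0 0 0 0.1" --pt "0 0.002 0 0 0 0 0.1" --pt "0 0.002 0 0 0 0 0.1" --pt "0 0.002 0 0 0 0 0.1" --pt "0 0.002 0 0 0 0 0.1"

```text
clock: 7.8
eef_pos: [512.8, 336.3, 28.5]
eef_rot: [-3.139, -0.001, 3.097]
wrist_force: [-5.8, -11.1, -4.2]
finger_gap: 30.6
```

Call:
jog_arm --pt "0 -0.001 0 0 0 0 0.6" --pt "0 -0.0015 0 0 0 0 0.6" --pt "0 -0.0015 0 0 0 0 0.6" --pt "0 -0.0015 0.02 0 0 0 0.6" --pt "0 -0.0015 0.06 0 0 0 0.6" --pt "0 -0.0015 0.1 0 0 0 0.6" --pt "0 -0.05 0.15 0 0 0 0.7" --pt "0 -0.1 0.2 0 0 0 0.9" --pt "0.0 -0.15 0.2 0 0 0 0.9" --pt "0 -0.2 0.2 0 0 0 0.9"

```text
clock: 9.05
eef_pos: [512.9, 135.9, 231.4]
eef_rot: [3.141, 0.004, 3.097]
wrist_force: [0.7, 0.7, -0.5]
finger_gap: 84.3
```

```bash
python3 - <<'E'
from h import *
shot('top','t3');shot('scene','s3')
crop('t3',90,110,330,310,3,'t3b');crop('s3',170,140,400,330,3.3,'s3b')
s=manip.read_state();print(s['eef_pos'],s['wrist_force'],s['moment'],s['finger_gap'])
E
```

```text
[512.88913879 134.10614826 230.55422138] [-0.16937875 -0.00724275 -0.30950052] [0.04837496 0.02920071 0.00253991] 84.47956212540431
```

View pics/t3b.png

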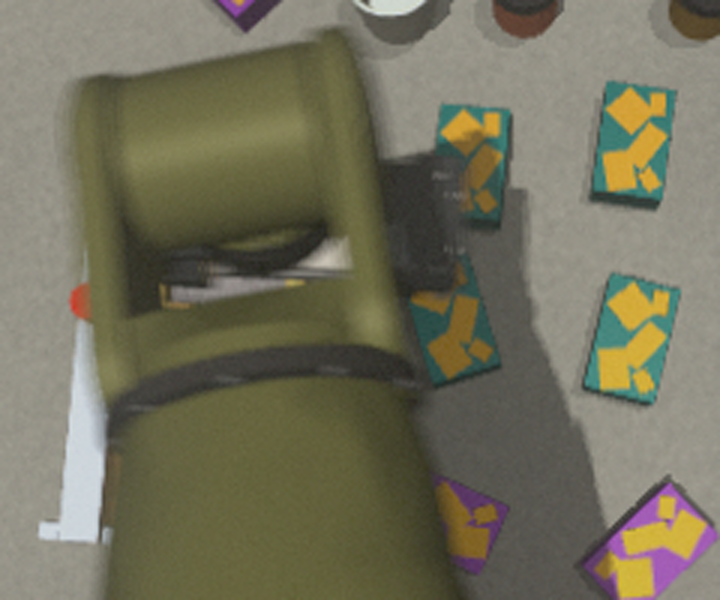

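View pics/s3b.png

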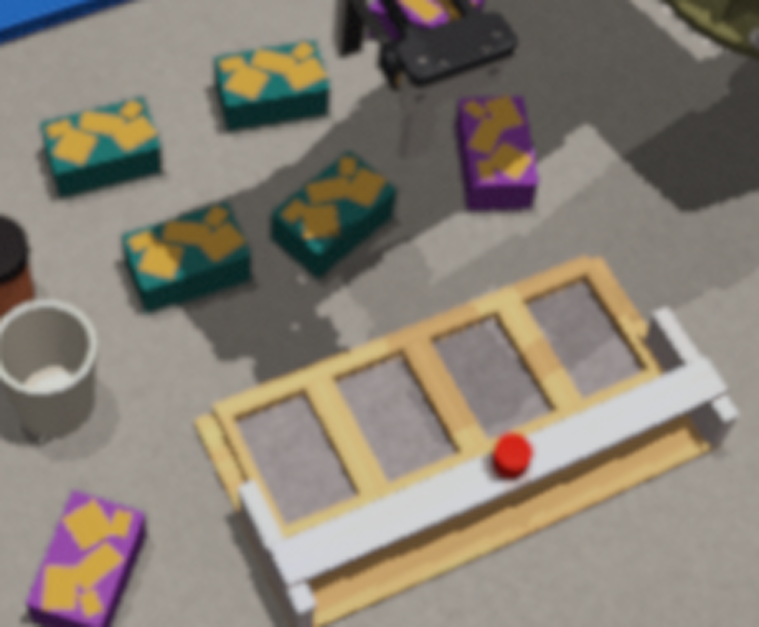

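Call:
jog_arm --pt "0 -0.02 -0.02 0 0 0.05 0.98" --pt "-0.0025 -0.04 -0.05 0 0 0.1 0.98" --pt "-0.005 -0.0638 -0.09 0 0 0.16 0.98" --pt "-0.005 -0.0638 -0.128 0 0 0.16 0.98" --pt "-0.005 -0.0638 -0.128 0 0 0.16 0.98" --pt "-0.005 -0.0638 -0.128 0 0 0.16 0.98" --pt "-0.005 -0.0638 -0.128 0 0 0.16 0.98" --pt "-0.005 -0.0638 -0.128 0 0 0.16 0.98" --pt "-0.005 -0.0638 -0.128 0 0 0.16 0.98" --pt "-0.005 -0.0638 -0.128 0 0 0.16 0.98" --grip_force 30

```text
clock: 10.4
eef_pos: [507.8, 73.8, 100.6]
eef_rot: [-3.142, 0.0, -2.851]
wrist_force: [0.2, -0.3, -0.3]
finger_gap: 91.7
```

```bash
cat >> h.py <<'E'
def weigh(n=10,name='top'):
    F=[];E=[];M=[]
    for i in range(n):
        camera(name); s=manip.read_state(); F.append(s['wrist_force']);M.append(s['moment']);E.append(s['effort'])
    F=np.array(F); print('F',F.mean(0).round(2),'sd',F.std(0).round(2),'M',np.mean(M,0).round(3),'eff',np.mean(E,0).round(3)); print('pos',s['eef_pos'].round(2),s['eef_rot'].round(4),'gap',s['finger_gap'].round(2),'t',s['clock'])
E
python3 - <<'E'
from h import *
weigh(8)
shot('top','t4');shot('scene','s4')
crop('t4',90,110,330,310,3,'t4b');crop('s4',170,140,400,330,3.3,'s4b')
E
```

```text
F [ 0.18 -0.02 -0.32] sd [0.49 0.39 0.39] M [ 0.05   0.014 -0.007] eff [ 8.0000e-03 -5.0880e+01 -3.1033e+01 -2.8000e-02  7.2000e-02  0.0000e+00]Traceback (most recent call last):
  File "<stdin>", line 2, in <module>
  File "h.py", line 26, in weigh
    F=np.array(F); print('F',F.mean(0).round(2),'sd',F.std(0).round(2),'M',np.mean(M,0).round(3),'eff',np.mean(E,0).round(3)); print('pos',s['eef_pos'].round(2),s['eef_rot'].round(4),'gap',s['finger_gap'].round(2),'t',s['clock'])
                                                                                                                                                                                             ^^^^^^^^^^^^^^^^^^^^^
AttributeError: 'float' object has no attribute 'round'
```

```bash
sed -i "s/s\['finger_gap'\].round(2)/round(float(s['finger_gap']),2)/" h.py
python3 - <<'E'
from h import *
shot('scene','s4')
crop('s4',170,140,340,280,4.4,'s4b')
E
```

```text
(no output)
```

View pics/s4b.png

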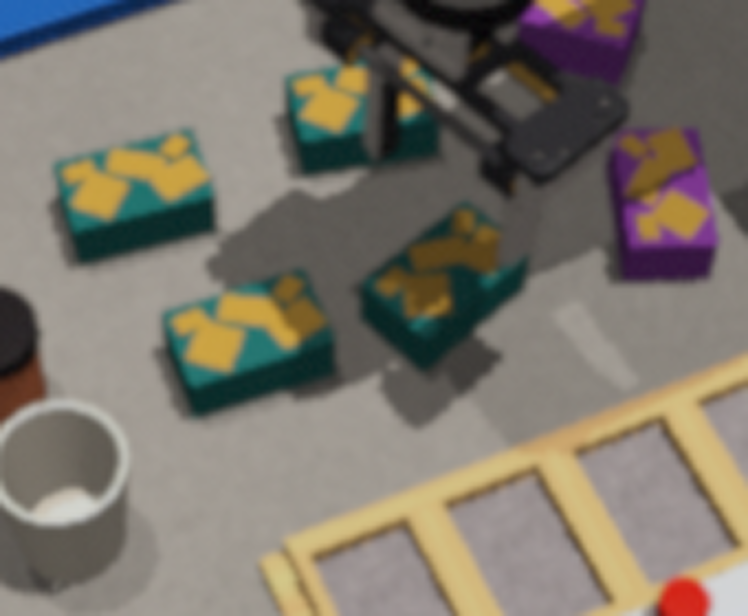

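Call:
jog_arm --pt "0 0 -0.04 0 0 0 0.98" --pt "0 0 -0.07 0 0 0 0.98" --pt "0 0 -0.0845 0 0 0 0.98" --pt "0 0 -0.0845 0 0 0 0.98" --pt "0 0 -0.0845 0 0 0 0.3" --pt "0 0 -0.0845 0 0 0 0.3" --pt "0 0 -0.0845 0 0 0 0.3" --pt "0 0 -0.0845 0 0 0 0.3" --pt "0 0 -0.0845 0 0 0 0.3" --pt "0 0 -0.0845 0 0 0 0.3" --grip_force 35

```text
clock: 12.1
eef_pos: [507.8, 73.9, 16.2]
eef_rot: [3.142, 0.0, -2.851]
wrist_force: [-1.7, 1.6, 5.2]
finger_gap: 54.0
```

Call:
jog_arm --pt "0 0 0.02 0 0 0 0.3" --pt "0 0 0.05 0 0 0 0.3" --pt "0 0 0.08 0 0 0 0.3" --pt "0 0 0.0845 0 0 0 0.3" --pt "0 0 0.0845 0 0 0 0.3" --pt "0 0 0.0845 0 0 0 0.3" --pt "0 0 0.0845 0 0 0 0.3" --pt "0 0 0.0845 0 0 0 0.3" --pt "0 0 0.0845 0 0 0 0.3" --pt "0 0 0.0845 0 0 0 0.3"

```text
clock: 13.35
eef_pos: [507.7, 73.8, 100.4]
eef_rot: [3.142, 0.0, -2.851]
wrist_force: [0.7, -0.3, -1.7]
finger_gap: 53.8
```

```bash
python3 - <<'E'
from h import *
weigh(12)
E
```

```text
F [ 0.11  0.16 -1.26] sd [0.35 0.58 0.38] M [0.051 0.003 0.003] eff [-0.0000e+00 -5.1523e+01 -3.1522e+01 -2.8000e-02  7.0000e-02 -0.0000e+00]
pos [507.73  73.79 100.46] [-3.1416  0.     -2.8506] gap 53.82 t 13.95
```

Call:
jog_arm --pt "-0.012 -0.035 0 0 0 -0.085 0.3" --pt "-0.024 -0.07 0 0 0 -0.17 0.3" --pt "-0.036 -0.105 0 0 0 -0.255 0.3" --pt "-0.048 -0.14 0 0 0 -0.34 0.3" --pt "-0.06 -0.175 0 0 0 -0.425 0.3" --pt "-0.072 -0.21 0 0 0 -0.51 0.3" --pt "-0.084 -0.245 0 0 0 -0.595 0.3" --pt "-0.096 -0.28 0 0 0 -0.68 0.3" --pt "-0.108 -0.315 0 0 0 -0.765 0.3" --pt "-0.116 -0.3484 0 0 0 -0.85 0.3"

```text
clock: 15.2
eef_pos: [391.2, -275.8, 100.6]
eef_rot: [3.141, 0.0, 1.646]
wrist_force: [0.0, -0.4, -1.8]
finger_gap: 53.6
```

Call:
jog_arm --pt "0 0 0 0 0 -0.06 0.3" --pt "0 0 -0.02 0 0 -0.06 0.3" --pt "0 0 -0.045 0 0 -0.06 0.3" --pt "0 0 -0.06 0 0 -0.06 0.3" --pt "0 0 -0.07 0 0 -0.06 0.3" --pt "0 0 -0.075 0 0 -0.06 0.3" --pt "0 0 -0.0775 0 0 -0.06 0.3" --pt "0 0 -0.0775 0 0 -0.06 0.3" --pt "0 0 -0.0775 0 0 -0.06 0.3" --pt "0 0 -0.0775 0 0 -0.06 0.3"

```text
clock: 16.45
eef_pos: [391.8, -274.7, 23.2]
eef_rot: [3.141, 0.0, 1.527]
wrist_force: [0.4, -0.1, -1.2]
finger_gap: 53.8
```

```bash
python3 - <<'E'
from h import *
weigh(3)
shot('top','t5');shot('scene','s5')
crop('t5',300,110,480,310,3,'t5b');crop('s5',130,70,300,210,4.4,'s5b')
E
```

```text
F [-0.45 -0.03 -1.28] sd [0.09 0.08 0.28] M [-0.055  0.086 -0.019] eff [ 2.0000e-03 -4.9958e+01 -2.6717e+01  3.9000e-02  6.0000e-02 -0.0000e+00]
pos [ 391.76 -274.62   23.04] [3.1415e+00 1.0000e-04 1.5267e+00] gap 54.02 t 16.6
```

View pics/s5b.png

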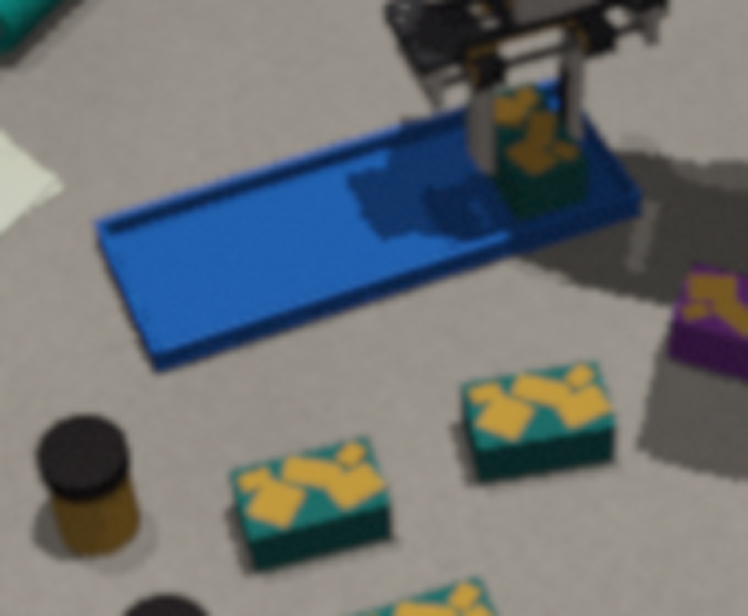

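The block is held inside the tray at its near end. I'll release it and go for D.

Call:
jog_arm --pt "0 0 -0.0008 0 0 0 0.3" --pt "0 0 -0.0008 0 0 0 0.45" --pt "0 0 -0.0008 0 0 0 0.75" --pt "0 0 -0.0008 0 0 0 0.75" --pt "0 0 -0.0008 0 0 0 0.75" --pt "0 0 -0.0008 0 0 0 0.75" --pt "0 0 0.03 0 0 0 0.75" --pt "0 0 0.0775 0 0 0 0.75" --pt "0 0 0.0775 0 0 0 0.75" --pt "0 0 0.0775 0 0 0 0.75"

```text
clock: 17.95
eef_pos: [391.5, -274.4, 99.9]
eef_rot: [-3.141, -0.0, 1.527]
wrist_force: [0.2, -0.8, -0.2]
finger_gap: 70.7
```

```bash
python3 - <<'E'
from h import *
weigh(6)
shot('top','t6');shot('scene','s6')
crop('t6',210,110,450,310,3.2,'t6b');crop('s6',130,70,300,210,4.4,'s6b')
E
```

```text
F [-0.24 -0.5   0.31] sd [0.35 0.47 0.37] M [-0.059  0.061  0.022] eff [ 1.0000e-02 -4.6702e+01 -3.0624e+01  4.3000e-02  5.5000e-02 -0.0000e+00]
pos [ 391.49 -274.41   99.8 ] [-3.1406e+00 -7.0000e-04  1.5267e+00] gap 70.49 t 18.25
```

View pics/t6b.png

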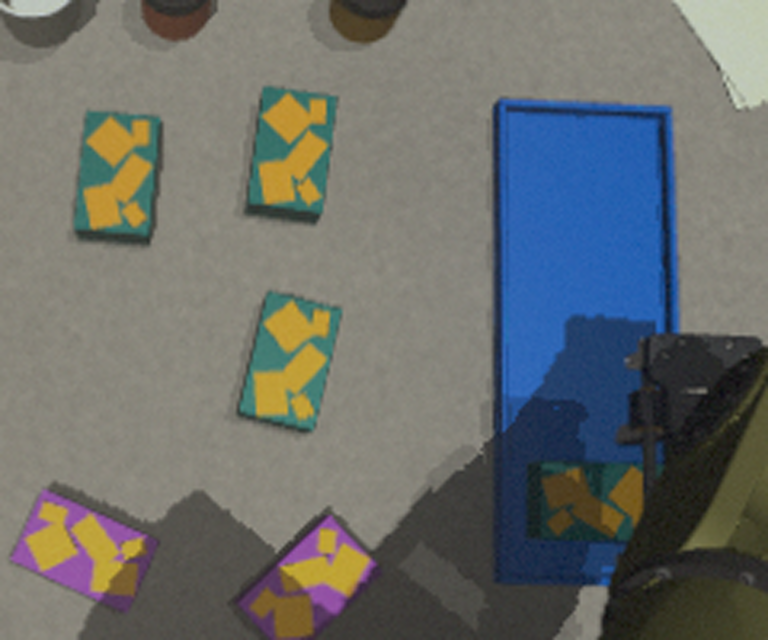

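View pics/s6b.png

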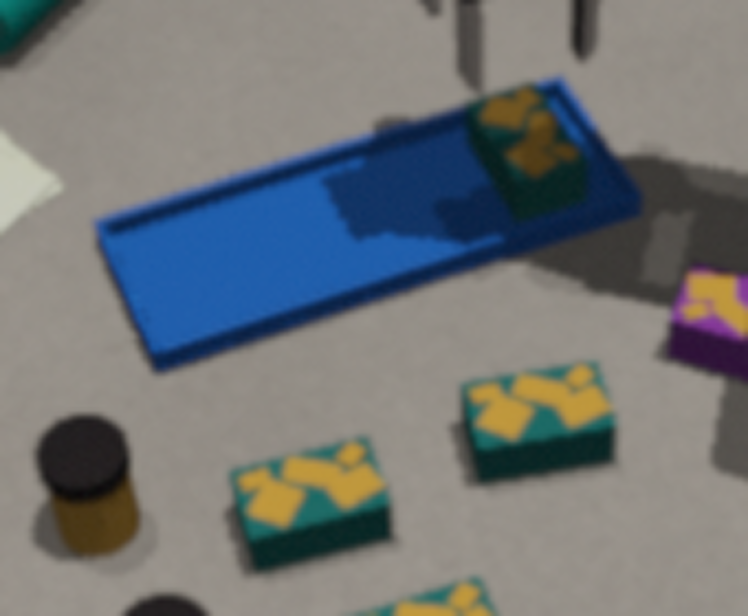

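Call:
jog_arm --pt "0.012 0.026 0 0 0 0.08 0.98" --pt "0.025 0.053 0 0 0 0.16 0.98" --pt "0.038 0.08 0 0 0 0.24 0.98" --pt "0.05 0.107 0 0 0 0.32 0.98" --pt "0.062 0.134 0 0 0 0.4 0.98" --pt "0.075 0.16 0 0 0 0.48 0.98" --pt "0.088 0.187 0 0 0 0.56 0.98" --pt "0.1011 0.2143 0 0 0 0.651 0.98" --pt "0.1011 0.2143 -0.02 0 0 0.651 0.98" --pt "0.1011 0.2143 -0.03 0 0 0.651 0.98"

```text
clock: 19.6
eef_pos: [492.5, -60.0, 69.5]
eef_rot: [-3.142, -0.001, 2.89]
wrist_force: [0.0, 0.2, -0.1]
finger_gap: 92.5
```

Call:
jog_arm --pt "0 0 -0.02 0 0 0 0.98" --pt "0 0 -0.04 0 0 0 0.98" --pt "0 0 -0.0545 0 0 0 0.98" --pt "0 0 -0.0545 0 0 0 0.98" --pt "0 0 -0.0545 0 0 0 0.3" --pt "0 0 -0.0545 0 0 0 0.3" --pt "0 0 -0.0545 0 0 0 0.3" --pt "0 0 -0.0545 0 0 0 0.3" --pt "0 0 -0.0545 0 0 0 0.3" --pt "0 0 -0.0545 0 0 0 0.3"

```text
clock: 20.85
eef_pos: [492.9, -60.3, 16.1]
eef_rot: [3.142, 0.0, 2.89]
wrist_force: [-0.5, 0.6, 3.6]
finger_gap: 53.7
```

Call:
jog_arm --pt "0 0 0.02 0 0 0 0.3" --pt "0 0 0.05 0 0 0 0.3" --pt "0 0 0.08 0 0 0 0.3" --pt "0 0 0.0845 0 0 0 0.3" --pt "0 0 0.0845 0 0 0 0.3" --pt "0 0 0.0845 0 0 0 0.3" --pt "0 0 0.0845 0 0 0 0.3" --pt "0 0 0.0845 0 0 0 0.3" --pt "0 0 0.0845 0 0 0 0.3" --pt "0 0 0.0845 0 0 0 0.3"

```text
clock: 22.1
eef_pos: [492.8, -60.3, 100.4]
eef_rot: [-3.142, -0.0, 2.89]
wrist_force: [0.8, -0.6, -1.5]
finger_gap: 53.8
```

```bash
python3 - <<'E'
from h import *
weigh(12)
shot('top','t7');shot('scene','s7')
crop('t7',210,110,450,310,3.2,'t7b');crop('s7',130,70,300,210,4.4,'s7b')
E
```

```text
F [-0.11  0.01 -1.37] sd [0.36 0.37 0.57] M [ 0.002 -0.014 -0.002] eff [-1.0000e-03 -4.9247e+01 -3.1215e+01 -1.0000e-02  7.7000e-02 -0.0000e+00]
pos [492.81 -60.3  100.45] [-3.1416 -0.      2.8901] gap 53.86 t 22.7
```

View pics/s7b.png

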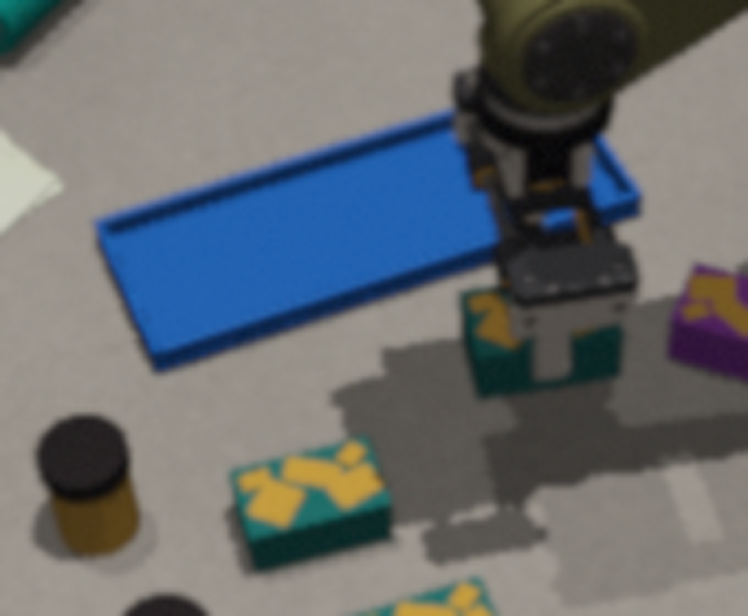

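D is about 130 g, so it is light and goes in the tray's next slot.

Call:
jog_arm --pt "-0.002 -0.027 0 0 0 -0.08 0.3" --pt "-0.005 -0.054 0 0 0 -0.16 0.3" --pt "-0.008 -0.082 0 0 0 -0.24 0.3" --pt "-0.01 -0.109 0 0 0 -0.32 0.3" --pt "-0.013 -0.136 0 0 0 -0.4 0.3" --pt "-0.016 -0.163 0 0 0 -0.48 0.3" --pt "-0.018 -0.19 0 0 0 -0.56 0.3" --pt "-0.0211 -0.2179 0 0 0 -0.651 0.3" --pt "-0.0211 -0.2179 0 0 0 -0.651 0.3" --pt "-0.0211 -0.2179 -0.02 0 0 -0.651 0.3"

```text
clock: 24.05
eef_pos: [472.4, -278.2, 81.2]
eef_rot: [3.14, 0.001, 1.529]
wrist_force: [-0.5, 0.0, -2.4]
finger_gap: 54.0
```

Call:
jog_arm --pt "0 0 -0.02 0 0 0 0.3" --pt "0 0 -0.035 0 0 0 0.3" --pt "0 0 -0.045 0 0 0 0.3" --pt "0 0 -0.053 0 0 0 0.3" --pt "0 0 -0.0575 0 0 0 0.3" --pt "0 0 -0.058 0 0 0 0.3" --pt "0 0 -0.058 0 0 0 0.3" --pt "0 0 -0.058 0 0 0 0.5" --pt "0 0 -0.058 0 0 0 0.7" --pt "0 0 -0.058 0 0 0 0.7"

```text
clock: 25.3
eef_pos: [471.8, -278.3, 22.6]
eef_rot: [3.141, 0.0, 1.527]
wrist_force: [-0.5, 0.3, 0.2]
finger_gap: 65.4
```

Call:
jog_arm --pt "0 0 0 0 0 0 0.7" --pt "0 0 0.005 0 0 0 0.7" --pt "0 0 0.03 0 0 0 0.7" --pt "0 0 0.078 0 0 0 0.7" --pt "0 0 0.078 0 0 0 0.7" --pt "0 0 0.078 0 0 0 0.7" --pt "0 0.02 0.078 0 0 0 0.8" --pt "0 0.05 0.078 0 0 0 0.8" --pt "0 0.08 0.078 0 0 0 0.8" --pt "0 0.1 0.078 0 0 0 0.8"

```text
clock: 26.55
eef_pos: [471.3, -176.1, 99.8]
eef_rot: [-3.14, -0.001, 1.528]
wrist_force: [0.9, -0.0, -0.2]
finger_gap: 75.4
```

```bash
python3 - <<'E'
from h import *
weigh(2)
shot('top','t8');shot('scene','s8')
crop('t8',210,110,450,310,3.2,'t8b');crop('s8',130,70,300,240,3.6,'s8b')
E
```

```text
F [-0.05  0.28 -0.35] sd [0.56 0.45 0.37] M [-0.045  0.031  0.003] eff [ -2.389 -49.501 -31.318  -0.125  -0.055   0.059]
pos [ 471.55 -176.22  100.07] [-3.1407e+00 -5.0000e-04  1.5288e+00] gap 74.94 t 26.65
```

View pics/t8b.png

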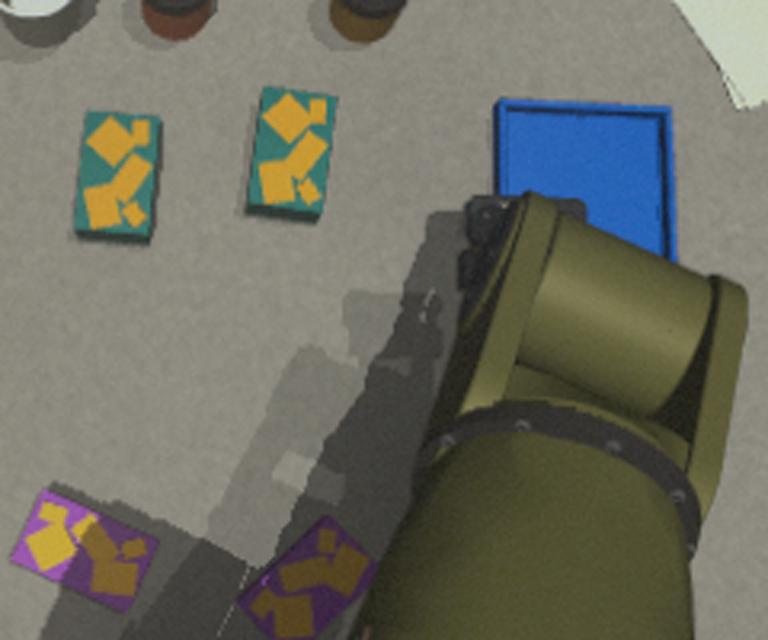

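View pics/s8b.png

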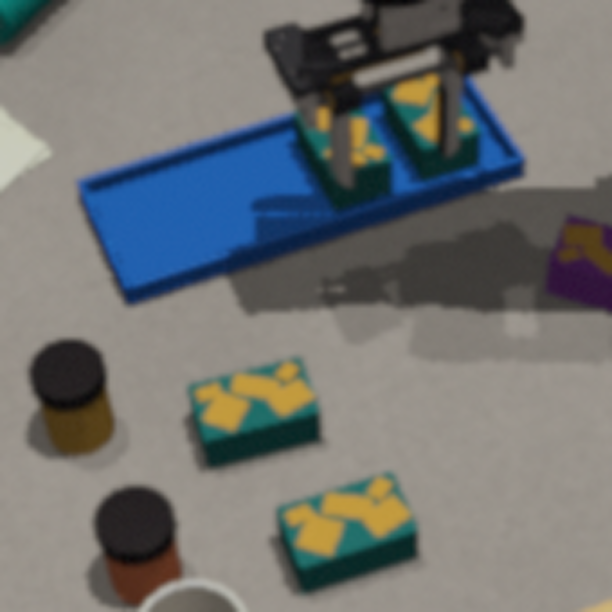

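Call:
jog_arm --pt "0.02 0.014 0 0 0 0.085 0.98" --pt "0.04 0.028 0 0 0 0.17 0.98" --pt "0.06 0.042 0 0 0 0.255 0.98" --pt "0.08 0.056 0 0 0 0.34 0.98" --pt "0.1 0.07 0 0 0 0.425 0.98" --pt "0.12 0.084 0 0 0 0.51 0.98" --pt "0.15 0.098 0 0 0 0.595 0.98" --pt "0.1723 0.1138 0 0 0 0.68 0.98" --pt "0.1723 0.1138 0 0 0 0.699 0.98" --pt "0.1723 0.1138 0 0 0 0.699 0.98"

```text
clock: 28.0
eef_pos: [644.0, -65.1, 99.9]
eef_rot: [-3.141, -0.001, 2.99]
wrist_force: [-0.1, -0.4, 0.2]
finger_gap: 92.2
```

```bash
python3 - <<'E'
from h import *
weigh(8)
shot('scene','s9')
crop('s9',130,70,300,240,3.6,'s9b')
E
```

```text
F [0.01 0.23 0.11] sd [0.49 0.67 0.36] M [ 0.011  0.022 -0.013] eff [ 4.8000e-02 -6.7982e+01 -3.3583e+01 -1.5000e-02  7.3000e-02 -2.7000e-02]
pos [643.99 -64.55 100.55] [-3.1416e+00  1.0000e-04  2.9902e+00] gap 91.94 t 28.4
```

View pics/s9b.png

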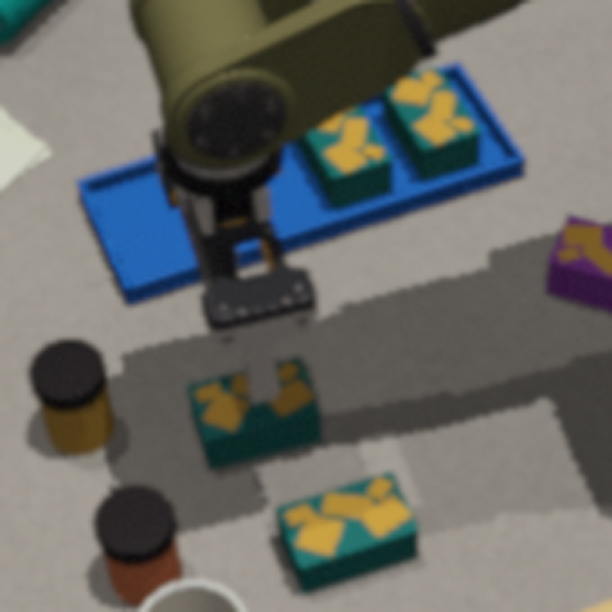

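Tray blocks are flat at the near end, and B is under the gripper. I'll grasp it and lift.

Call:
jog_arm --pt "0 0 -0.03 0 0 0 0.98" --pt "0 0 -0.06 0 0 0 0.98" --pt "0 0 -0.0845 0 0 0 0.98" --pt "0 0 -0.0845 0 0 0 0.98" --pt "0 0 -0.0845 0 0 0 0.3" --pt "0 0 -0.0845 0 0 0 0.3" --pt "0 0 -0.0845 0 0 0 0.3" --pt "0 0 -0.0845 0 0 0 0.3" --pt "0 0 -0.0845 0 0 0 0.3" --pt "0 0 -0.0845 0 0 0 0.3"

```text
clock: 29.7
eef_pos: [644.2, -64.4, 16.3]
eef_rot: [3.142, 0.0, 2.991]
wrist_force: [-1.5, 0.8, 3.5]
finger_gap: 53.7
```

Call:
jog_arm --pt "0 0 0.02 0 0 0 0.3" --pt "0 0 0.05 0 0 0 0.3" --pt "0 0 0.08 0 0 0 0.3" --pt "0 0 0.0845 0 0 0 0.3" --pt "0 0 0.0845 0 0 0 0.3" --pt "0 0 0.0845 0 0 0 0.3" --pt "0 0 0.0845 0 0 0 0.3" --pt "0 0 0.0845 0 0 0 0.3" --pt "0 0 0.0845 0 0 0 0.3" --pt "0 0 0.0845 0 0 0 0.3"

```text
clock: 30.95
eef_pos: [644.0, -64.4, 100.4]
eef_rot: [-3.142, -0.0, 2.991]
wrist_force: [-0.2, 0.4, -1.5]
finger_gap: 53.6
```

```bash
python3 - <<'E'
from h import *
weigh(12)
E
```

```text
F [-0.32 -0.02 -1.56] sd [0.5  0.34 0.6 ] M [ 0.    -0.021  0.011] eff [-0.0000e+00 -6.9083e+01 -3.4128e+01 -1.5000e-02  7.6000e-02 -0.0000e+00]
pos [644.02 -64.41 100.46] [-3.1416  0.      2.9907] gap 53.37 t 31.55
```

B is about 172 g, so light: tray slot +40.

Call:
jog_arm --pt "-0.01 -0.024 0 0 0 -0.08 0.3" --pt "-0.02 -0.048 0 0 0 -0.16 0.3" --pt "-0.03 -0.072 0 0 0 -0.24 0.3" --pt "-0.04 -0.096 0 0 0 -0.32 0.3" --pt "-0.05 -0.12 0 0 0 -0.4 0.3" --pt "-0.06 -0.145 0 0 0 -0.48 0.3" --pt "-0.07 -0.17 0 0 0 -0.56 0.3" --pt "-0.08 -0.195 0 0 0 -0.64 0.3" --pt "-0.0924 -0.2173 0 0 0 -0.699 0.3" --pt "-0.0924 -0.2173 0 0 0 -0.699 0.3"

```text
clock: 32.8
eef_pos: [551.0, -282.9, 100.5]
eef_rot: [-3.142, 0.0, 1.524]
wrist_force: [-0.1, 0.9, -1.2]
finger_gap: 53.7
```

Call:
jog_arm --pt "0 0 -0.03 0 0 0 0.3" --pt "0 0 -0.05 0 0 0 0.3" --pt "0 0 -0.065 0 0 0 0.3" --pt "0 0 -0.073 0 0 0 0.3" --pt "0 0 -0.0775 0 0 0 0.3" --pt "0 0 -0.078 0 0 0 0.3" --pt "0 0 -0.078 0 0 0 0.3" --pt "0 0 -0.078 0 0 0 0.5" --pt "0 0 -0.078 0 0 0 0.7" --pt "0 0 -0.078 0 0 0 0.7"

```text
clock: 34.05
eef_pos: [551.7, -281.8, 22.7]
eef_rot: [3.141, 0.0, 1.527]
wrist_force: [-1.0, 0.0, -0.4]
finger_gap: 65.3
```

Call:
jog_arm --pt "0 0 0 0 0 0 0.7" --pt "0 0 0.005 0 0 0 0.7" --pt "0 0 0.03 0 0 0 0.7" --pt "0 0 0.078 0 0 0 0.7" --pt "0 0 0.078 0 0 0 0.7" --pt "0 0 0.078 0 0 0 0.7" --pt "0 0.02 0.078 0 0 0 0.8" --pt "0 0.05 0.078 0 0 0 0.8" --pt "0 0.08 0.078 0 0 0 0.8" --pt "0 0.1 0.078 0 0 0 0.8"

```text
clock: 35.3
eef_pos: [551.2, -179.4, 99.8]
eef_rot: [-3.14, -0.001, 1.528]
wrist_force: [0.1, -1.0, 0.6]
finger_gap: 75.5
```

```bash
python3 - <<'E'
from h import *
weigh(2)
shot('top','t10');shot('scene','s10')
crop('t10',210,110,450,310,3.2,'t10b');crop('s10',130,70,300,240,3.6,'s10b')
E
```

```text
F [-0.29  0.11 -0.39] sd [0.53 1.89 0.35] M [-0.051  0.066  0.013] eff [-2.8890e+00 -5.9535e+01 -3.2488e+01 -1.3900e-01 -5.0000e-02  6.5000e-02]
pos [ 551.56 -179.59  100.13] [-3.1408e+00 -4.0000e-04  1.5289e+00] gap 75.13 t 35.4
```

View pics/t10b.png

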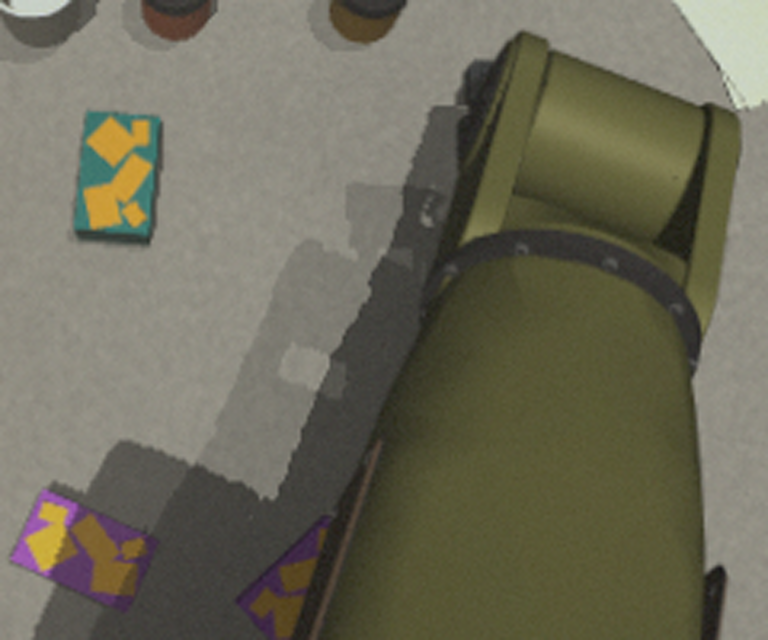

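View pics/s10b.png

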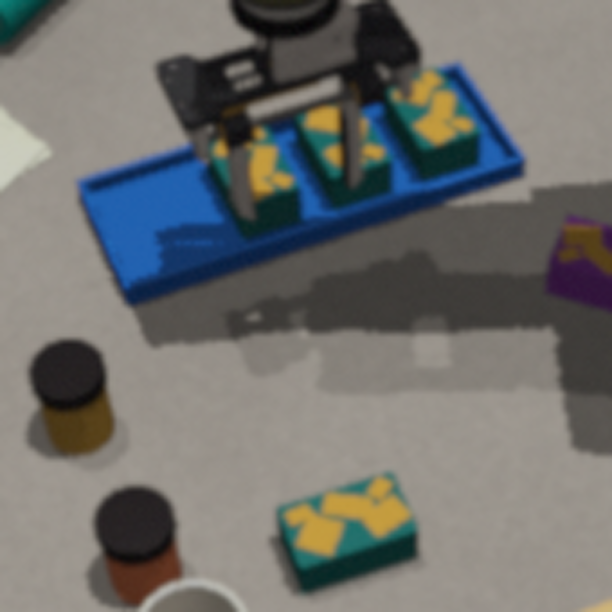

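Call:
jog_arm --pt "0.008 0.026 0 0 0 0.08 0.98" --pt "0.016 0.052 0 0 0 0.16 0.98" --pt "0.024 0.078 0 0 0 0.24 0.98" --pt "0.032 0.104 0 0 0 0.32 0.98" --pt "0.04 0.13 0 0 0 0.4 0.98" --pt "0.048 0.156 0 0 0 0.48 0.98" --pt "0.056 0.182 0 0 0 0.56 0.98" --pt "0.066 0.21 0 0 0 0.64 0.98" --pt "0.0761 0.2417 0 0 0 0.7313 0.98" --pt "0.0761 0.2417 0 0 0 0.7313 0.98"

```text
clock: 36.75
eef_pos: [628.2, 60.8, 100.0]
eef_rot: [3.142, -0.0, 3.061]
wrist_force: [0.3, -0.1, -0.1]
finger_gap: 92.3
```

```bash
python3 - <<'E'
from h import *
weigh(8)
shot('scene','s11')
crop('s11',130,70,300,240,3.6,'s11b')
E
```

```text
F [ 0.04  0.01 -0.13] sd [0.49 0.53 0.52] M [0.033 0.008 0.001] eff [ 6.9600e-01 -6.5857e+01 -3.3371e+01  1.8000e-02  7.8000e-02 -8.7000e-02]
pos [627.71  59.28 100.55] [-3.1416e+00  1.0000e-04  3.0568e+00] gap 92.01 t 37.15
```

View pics/s11b.png

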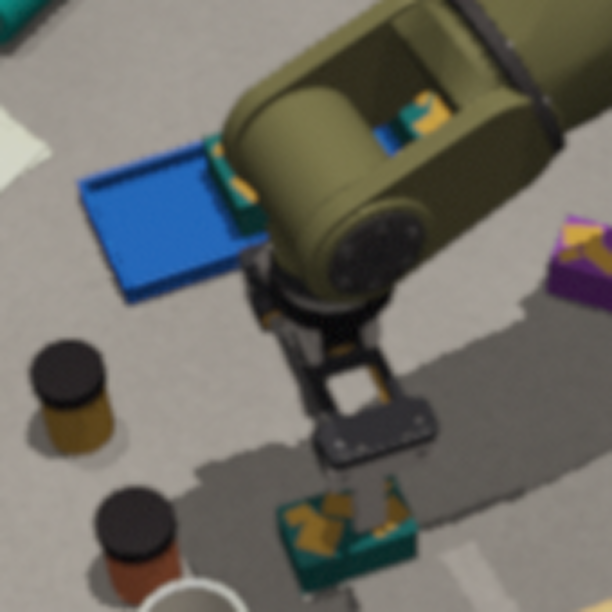

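Call:
jog_arm --pt "0 0 -0.03 0 0 0 0.98" --pt "0 0 -0.06 0 0 0 0.98" --pt "0 0 -0.0845 0 0 0 0.98" --pt "0 0 -0.0845 0 0 0 0.98" --pt "0 0 -0.0845 0 0 0 0.3" --pt "0 0 -0.0845 0 0 0 0.3" --pt "0 0 -0.0845 0 0 0 0.3" --pt "0 0 -0.0845 0 0 0 0.3" --pt "0 0 -0.0845 0 0 0 0.3" --pt "0 0 -0.0845 0 0 0 0.3"

```text
clock: 38.45
eef_pos: [627.9, 60.2, 16.3]
eef_rot: [3.141, 0.0, 3.058]
wrist_force: [-1.6, 2.0, 4.9]
finger_gap: 53.8
```

Call:
jog_arm --pt "0 0 0.02 0 0 0 0.3" --pt "0 0 0.05 0 0 0 0.3" --pt "0 0 0.08 0 0 0 0.3" --pt "0 0 0.0845 0 0 0 0.3" --pt "0 0 0.0845 0 0 0 0.3" --pt "0 0 0.0845 0 0 0 0.3" --pt "0 0 0.0845 0 0 0 0.3" --pt "0 0 0.0845 0 0 0 0.3" --pt "0 0 0.0845 0 0 0 0.3" --pt "0 0 0.0845 0 0 0 0.3"

```text
clock: 39.7
eef_pos: [627.7, 60.0, 100.4]
eef_rot: [-3.142, 0.0, 3.058]
wrist_force: [-0.0, 0.5, -4.1]
finger_gap: 53.7
```

```bash
python3 - <<'E'
from h import *
weigh(12)
E
```

```text
F [ 0.02  0.26 -4.12] sd [0.46 0.25 0.27] M [ 0.03  -0.029 -0.011] eff [ 0.0000e+00 -6.8607e+01 -3.4830e+01 -6.0000e-03  8.2000e-02  0.0000e+00]
pos [627.71  59.98 100.45] [-3.1416 -0.      3.0583] gap 54.16 t 40.3
```

A is about 420 g, so heavy: jig pocket_1.

Call:
jog_arm --pt "-0.008 0.02 0 0 0 -0.08 0.3" --pt "-0.016 0.04 0 0 0 -0.16 0.3" --pt "-0.024 0.06 0 0 0 -0.24 0.3" --pt "-0.032 0.08 0 0 0 -0.32 0.3" --pt "-0.04 0.1 0 0 0 -0.4 0.3" --pt "-0.048 0.12 0 0 0 -0.48 0.3" --pt "-0.056 0.14 0 0 0 -0.56 0.3" --pt "-0.064 0.165 0 0 0 -0.64 0.3" --pt "-0.0769 0.1889 0 0 0 -0.7312 0.3" --pt "-0.0769 0.1889 0 0 0 -0.7312 0.3"

```text
clock: 41.55
eef_pos: [550.1, 250.2, 100.5]
eef_rot: [-3.142, -0.0, 1.527]
wrist_force: [-0.2, -0.6, -3.5]
finger_gap: 54.0
```

Call:
jog_arm --pt "0 0 -0.03 0 0 0 0.3" --pt "0 0 -0.05 0 0 0 0.3" --pt "0 0 -0.06 0 0 0 0.3" --pt "0 0 -0.06 0 0 0 0.3" --pt "0 0 -0.06 0 0 0 0.3" --pt "0 0 -0.06 0 0 0 0.3" --pt "0 0 -0.06 0 0 0 0.3" --pt "0 0 -0.06 0 0 0 0.3" --pt "0 0 -0.06 0 0 0 0.3" --pt "0 0 -0.06 0 0 0 0.3"

```text
clock: 42.8
eef_pos: [550.8, 248.9, 40.4]
eef_rot: [-3.142, 0.0, 1.527]
wrist_force: [1.0, -0.0, -3.7]
finger_gap: 53.7
```

```bash
python3 - <<'E'
from h import *
weigh(2)
shot('top','t12');shot('scene','s12')
crop('t12',100,120,220,280,3.7,'t12b');crop('s12',230,200,370,300,5.5,'s12b')
E
```

```text
F [ 0.31  0.46 -3.19] sd [0.07 0.13 0.74] M [-0.092  0.099  0.018] eff [ 1.0000e-03 -6.6890e+01 -3.1992e+01  6.9000e-02 -1.6000e-02 -0.0000e+00]
pos [550.8  248.9   40.43] [-3.1415e+00  1.0000e-04  1.5270e+00] gap 53.67 t 42.9
```

View pics/t12b.png

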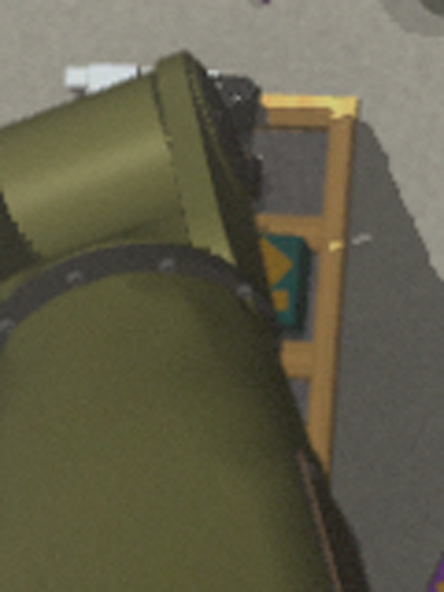

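View pics/s12b.png

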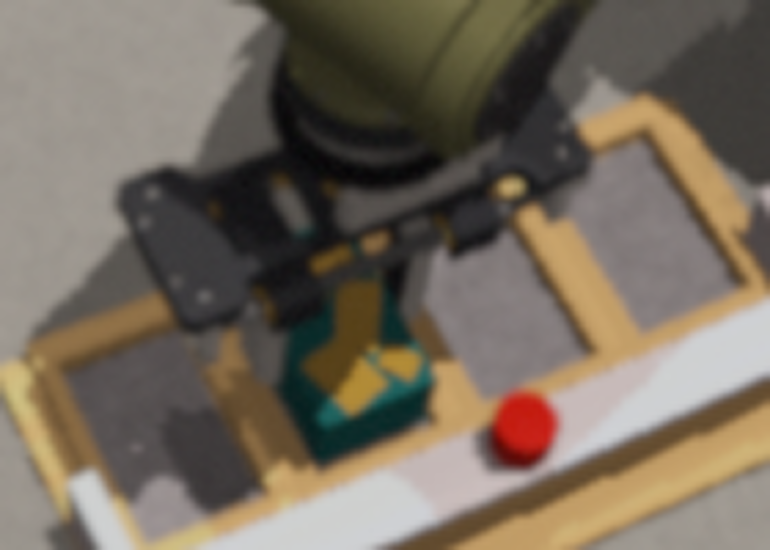

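```bash
cat > ov.py <<'E'
from fit import *
def ov(f,x0,y0,x1,y1,sc,out,items):
    c=load(f); im=cv2.resize(c['pixels'][y0:y1,x0:x1],None,fx=sc,fy=sc,interpolation=cv2.INTER_CUBIC)
    for p,pts,col in items:
        cs,sn=np.cos(p[2]),np.sin(p[2]);pts=np.array(pts,float)
        W=np.c_[p[0]+cs*pts[:,0]-sn*pts[:,1],p[1]+sn*pts[:,0]+cs*pts[:,1],pts[:,2]]
        u=np.round((proj(c,W)-[x0,y0]+0.5)*sc-0.5).astype(int); cv2.polylines(im,[u],True,col,1,cv2.LINE_AA)
    cv2.imwrite(f'pics/{out}.png',im)
R=lambda a,b,cx,cy,z:[[cx+a,cy+b,z],[cx+a,cy-b,z],[cx-a,cy-b,z],[cx-a,cy+b,z]]
def jigitems(j): return [(j,R(46.5,29.5,0,y,20),(0,0,255)) for y in(-120,-40,40,120)]+[(j,R(46.5,29.5,0,y,8),(0,120,255)) for y in(-120,-40,40,120)]+[(j,R(15,173,85,0,61),(255,0,255)),(j,R(89,173,28.5,0,20),(255,0,0))]
E
python3 - <<'E'
from ov import *
j=[510.8,251.0,1.527]; b=[550.8,248.9,1.527]
it=jigitems(j)+[(b,R(44,27,0,0,64.4),(0,255,255)),(b,R(44,27,0,0,24.4),(255,255,0))]
ov('t12',100,120,220,280,3.7,'ov12t',it); ov('s12',230,200,370,300,5.5,'ov12s',it)
E
```

```text
(no output)
```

View pics/ov12t.png

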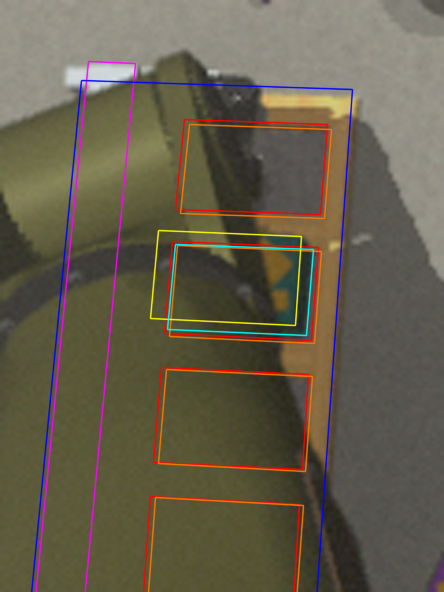

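View pics/ov12s.png

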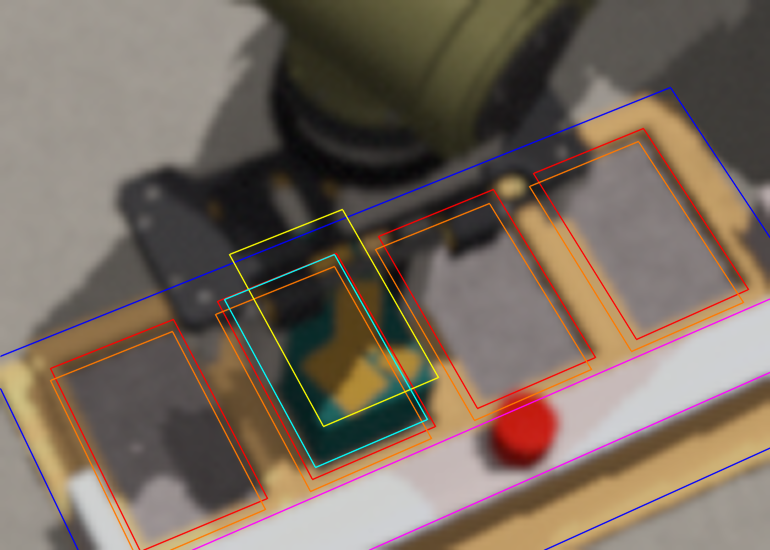

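```bash
python3 - <<'E'
from ov import *
j=[510.8,251.0,1.527]; b=[550.8,248.9,1.527]
it=jigitems(j)+[(b,R(44,27,0,0,64.4),(0,255,255)),(b,R(44,27,0,0,24.4),(255,255,0))]
ov('t12',160,140,202,215,8,'z1',it); ov('s12',275,240,325,295,11,'z2',it)
ov('t12',160,140,202,215,8,'z1r',[]); ov('s12',275,240,325,295,11,'z2r',[])
a=[cv2.imread(f'pics/{n}.png') for n in('z1','z1r')]; cv2.imwrite('pics/z1c.png',np.hstack(a))
a=[cv2.resize(cv2.imread(f'pics/{n}.png'),None,fx=.7,fy=.7) for n in('z2','z2r')]; cv2.imwrite('pics/z2c.png',np.hstack(a))
E
```

```text
(no output)
```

View pics/z1c.png

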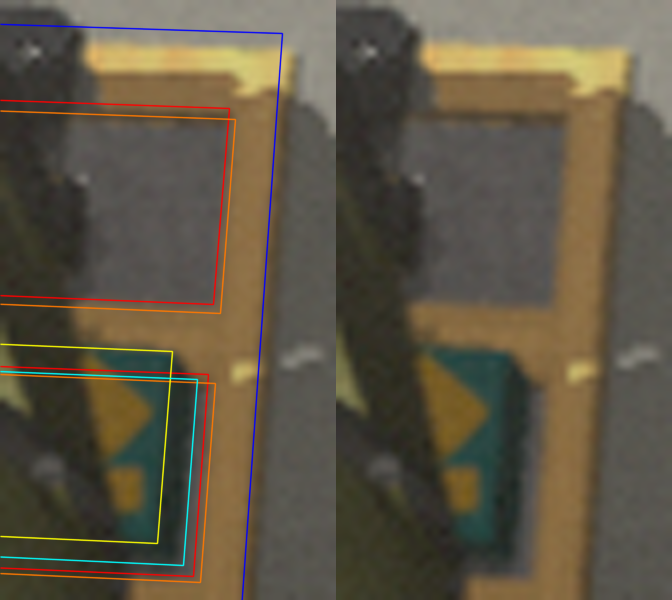

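View pics/z2c.png

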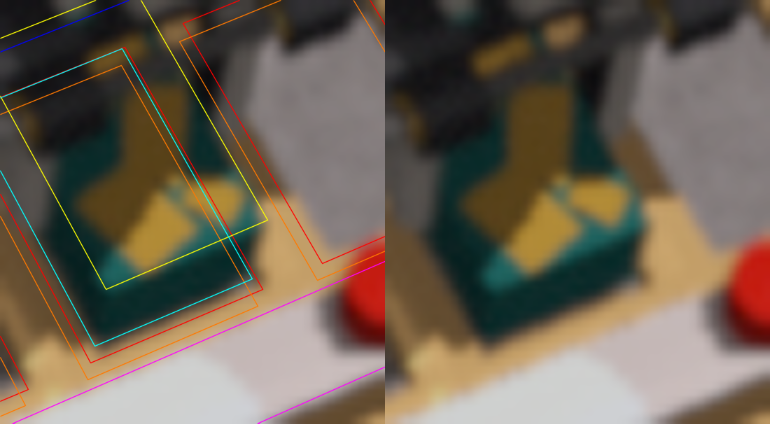

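```bash
python3 - <<'E'
from fit import *
t=load('t12');s=load('s12')
G=np.array([550.8,248.9,59.4]); th=1.527
def W(P,d,phi):
    # block local: x along length(jig x), y, z from bottom; pivot at grasp height 35 above bottom, d = slide along length
    L=np.array(P,float)-[0,0,35]; L[:,0]+=d
    c,sn=np.cos(phi),np.sin(phi)
    # tilt about jaw axis (local y): phi>0 raises +x end
    L=np.c_[c*L[:,0]-sn*L[:,2],L[:,1],sn*L[:,0]+c*L[:,2]]
    cc,ss=np.cos(th),np.sin(th)
    return G+np.c_[cc*L[:,0]-ss*L[:,1],ss*L[:,0]+cc*L[:,1],L[:,2]]
# local: -x = world -y ; local y+ = world -x
Pt=[[-44,-27,40],[-44,27,40]]; pt=np.array([[179.,352],[161,541]])/8+[160,140]-.44
Ps=[[44,27,40],[44,-27,40],[44,-27,0],[44,27,0]]; ps=np.array([[258,207.],[97,283],[102,347],[253,278]])/7.7+[275,240]-.45
def f(p,so=True):
    d,phi,ox,oy=p
    r=(proj(t,W(Pt,d,phi))-pt).ravel(); e=proj(t,W([[-44,-8,0]],d,phi))[0]; eb=(186/8+160-.44)
    r2=(proj(s,W(Ps,d,phi))+[ox,oy]-ps).ravel()
    return np.r_[r,e[0]-eb,r2,0.3*ox,0.3*oy]
r=least_squares(f,[0,0,0,0]); print(r.x,r.fun.round(2))
E
```

```text
[-0.55735375  0.09403758 -0.60876624 -0.03278508] [-0.13  0.24  0.28  0.58 -0.16  0.61  0.41  0.38 -0.52 -0.94 -0.04  0.01
  0.14 -0.18 -0.01]
```

The held block has tilted in the grip by about 0.09 rad, with the end towards the bar higher. I'll tilt the tool the other way to level it and check again.

Call:
jog_arm --pt "0 -0.0005 0 -0.02 0.001 0 0.3" --pt "0 -0.001 0 -0.043 0.0019 0 0.3" --pt "0 -0.001 0 -0.043 0.0019 0 0.3" --pt "0 -0.001 0 -0.043 0.0019 0 0.3" --pt "0 -0.001 0 -0.043 0.0019 0 0.3" --pt "0 -0.001 0 -0.043 0.0019 0 0.3" --pt "0 -0.001 0 -0.043 0.0019 0 0.3" --pt "0 -0.001 0 -0.043 0.0019 0 0.3" --pt "0 -0.001 0 -0.043 0.0019 0 0.3" --pt "0 -0.001 0 -0.043 0.0019 0 0.3"

```text
clock: 44.25
eef_pos: [550.8, 247.9, 40.4]
eef_rot: [-3.141, 0.09, 1.527]
wrist_force: [0.3, 0.6, -3.8]
finger_gap: 53.5
```

```bash
python3 - <<'E'
from ov import *
weigh(2)
shot('top','t13');shot('scene','s13')
j=[510.8,250.8,1.527]; b=[550.8,249.0,1.527]
it=jigitems(j)+[(b,R(44,27,0,0,64.4),(0,255,255)),(b,R(44,27,0,0,24.4),(255,255,0))]
ov('t13',160,140,202,215,8,'z1',it); ov('s13',275,240,325,295,11,'z2',it)
ov('t13',160,140,202,215,8,'z1r',[]); ov('s13',275,240,325,295,11,'z2r',[])
a=[cv2.imread(f'pics/{n}.png') for n in('z1','z1r')]; cv2.imwrite('pics/z3c.png',np.hstack(a))
a=[cv2.resize(cv2.imread(f'pics/{n}.png'),None,fx=.7,fy=.7) for n in('z2','z2r')]; cv2.imwrite('pics/z4c.png',np.hstack(a))
E
```

```text
F [ 0.86  0.28 -4.91] sd [0.31 0.37 0.06] M [0.073 0.077 0.013] eff [-5.0000e-03 -6.8156e+01 -3.2113e+01 -1.9800e-01  1.3600e-01 -2.0000e-03]
pos [550.84 247.92  40.47] [3.1416 0.0901 1.527 ] gap 54.04 t 44.35
```

View pics/z3c.png

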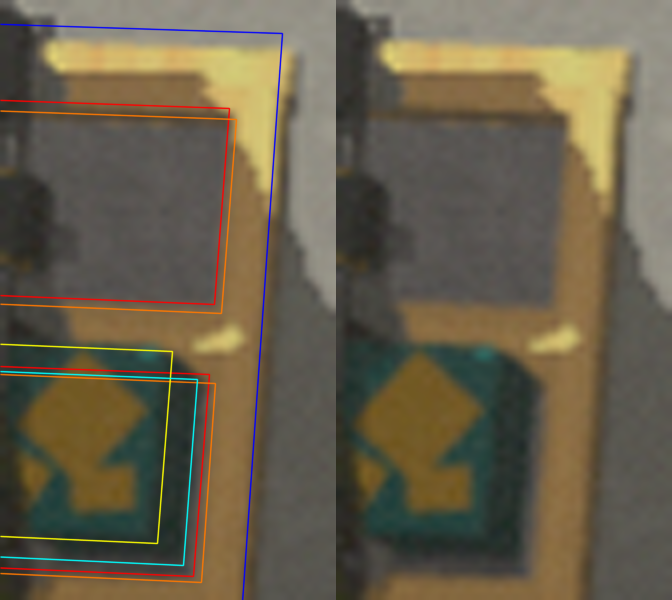

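View pics/z4c.png

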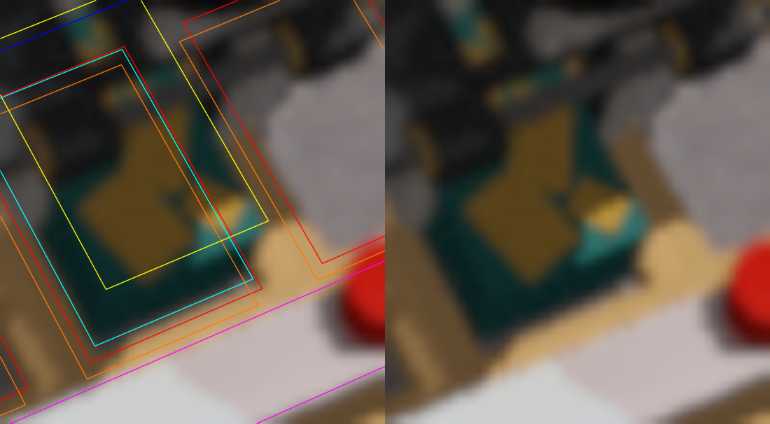

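```bash
python3 - <<'E'
from ov import *
ov('t13',175,175,195,215,14,'a',[]);ov('t12',175,175,195,215,14,'b',[])
cv2.imwrite('pics/z5c.png',np.hstack([np.clip(cv2.imread(f'pics/{n}.png').astype(float)*1.8,0,255).astype(np.uint8) for n in 'ba']))
E
```

```text
(no output)
```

View pics/z5c.png

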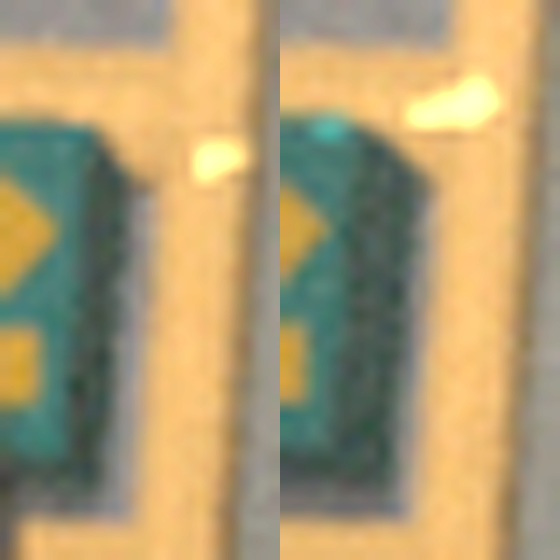

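The enlarged top crop (side face 42 px before, 62 px now, about 46 px expected when level) shows that my tilt estimate was too large. I'll turn 0.07 rad back.

Call:
jog_arm --pt "0 0 0 0.017 -0.0008 0 0.3" --pt "0 0 0 0.0335 -0.0015 0 0.3" --pt "0 0 0 0.0335 -0.0015 0 0.3" --pt "0 0 0 0.0335 -0.0015 0 0.3" --pt "0 0 0 0.0335 -0.0015 0 0.3" --pt "0 0 0 0.0335 -0.0015 0 0.3" --pt "0 0 0 0.0335 -0.0015 0 0.3" --pt "0 0 0 0.0335 -0.0015 0 0.3" --pt "0 0 0 0.0335 -0.0015 0 0.3" --pt "0 0 0 0.0335 -0.0015 0 0.3"

```text
clock: 45.7
eef_pos: [550.8, 247.9, 40.5]
eef_rot: [3.142, 0.02, 1.527]
wrist_force: [0.1, 0.3, -4.3]
finger_gap: 53.8
```

```bash
python3 - <<'E'
from ov import *
weigh(2)
shot('top','t14');shot('scene','s14')
j=[510.8,250.8,1.527]; b=[550.8,248.2,1.527]
it=jigitems(j)+[(b,R(44,27,0,0,64.4),(0,255,255)),(b,R(44,27,0,0,24.4),(255,255,0))]
br=lambda n:np.clip(cv2.imread(f'pics/{n}.png').astype(float)*1.8,0,255).astype(np.uint8)
for f,r,sc in (('t14',(172,172,198,215),13),('s14',(280,245,325,295),8.5)):
    ov(f,*r,sc,'a',it); ov(f,*r,sc,'b',[]); cv2.imwrite(f'pics/zz_{f}.png',np.hstack([br('a'),br('b')]))
E
```

```text
F [-0.04  0.45 -4.34] sd [0.36 0.23 0.04] M [-0.028  0.048 -0.042] eff [ 5.0000e-03 -6.7098e+01 -3.2013e+01  1.0000e-02  1.3000e-02 -0.0000e+00]
pos [550.83 247.9   40.45] [3.1416 0.0199 1.5269] gap 53.81 t 45.8
```

View pics/zz_t14.png

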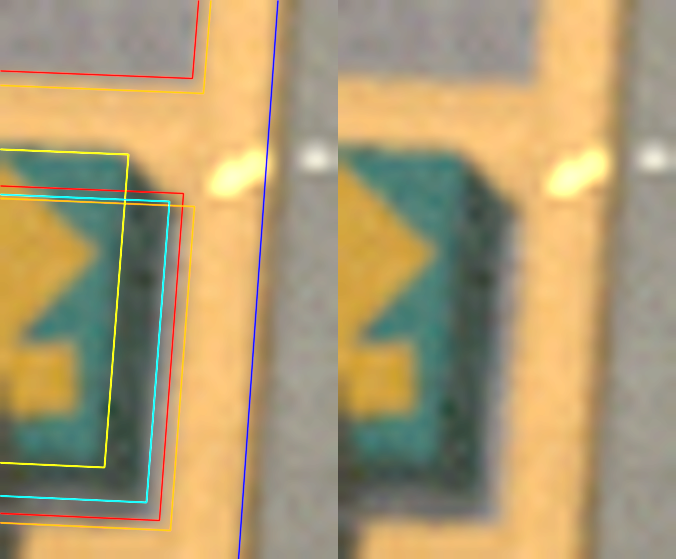

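View pics/zz_s14.png

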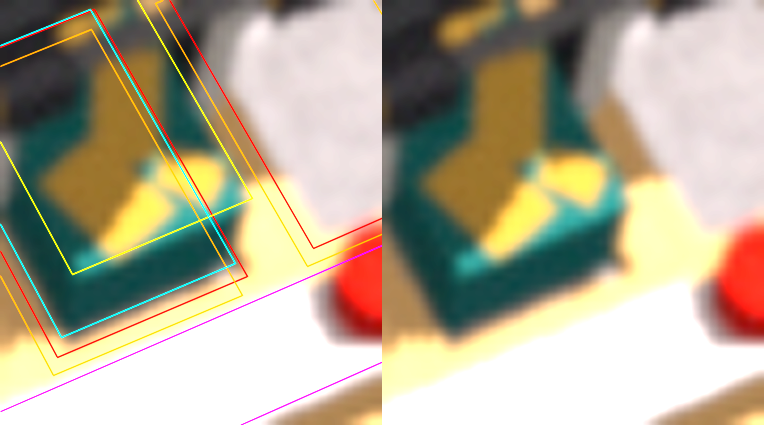

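```bash
python3 - <<'E'
from ov import *
j=[510.8,250.8,1.527]
ov('s3',225,210,365,320,5.6,'zs3',jigitems(j)); ov('s3',225,210,365,320,5.6,'zs3r',[])
E
```

```text
(no output)
```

View pics/zs3.png

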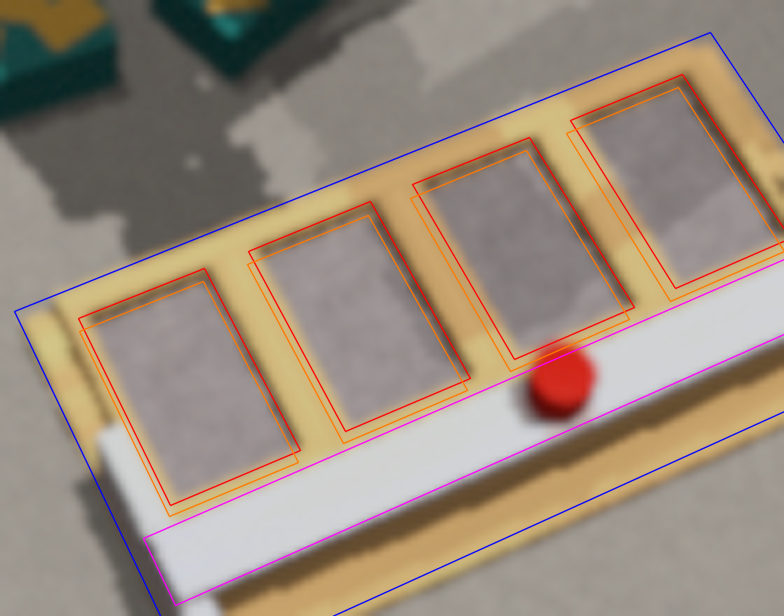

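View pics/zs3r.png

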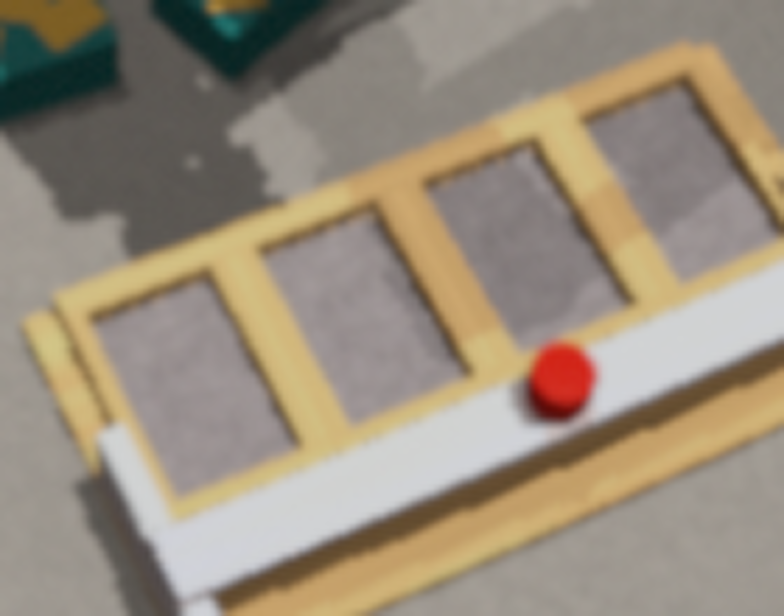

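Call:
jog_arm --pt "-0.0015 -0.0002 0 0 0 0 0.3" --pt "-0.0015 -0.0002 0 0 0 0 0.3" --pt "-0.0015 -0.0002 -0.002 0 0 0 0.3" --pt "-0.0015 -0.0002 -0.004 0 0 0 0.3" --pt "-0.0015 -0.0002 -0.006 0 0 0 0.3" --pt "-0.0015 -0.0002 -0.006 0 0 0 0.3" --pt "-0.0015 -0.0002 -0.0075 0 0 0 0.3" --pt "-0.0015 -0.0002 -0.009 0 0 0 0.3" --pt "-0.0015 -0.0002 -0.009 0 0 0 0.3" --pt "-0.0015 -0.0002 -0.009 0 0 0 0.3"

```text
clock: 47.15
eef_pos: [549.3, 247.7, 31.5]
eef_rot: [3.142, 0.02, 1.527]
wrist_force: [0.5, 0.3, -4.6]
finger_gap: 53.6
```

```bash
python3 - <<'E'
from h import *
weigh(4)
E
```

```text
F [ 0.17 -0.07 -4.23] sd [0.51 0.56 0.23] M [-0.038  0.049 -0.007] eff [-0.0000e+00 -6.7138e+01 -3.1578e+01  9.0000e-03  1.3000e-02 -0.0000e+00]
pos [549.36 247.72  31.5 ] [3.1415 0.0199 1.5269] gap 53.74 t 47.35
```

It has entered the pocket with no side force. I'll lower it on.

Call:
jog_arm --pt "0 0 -0.002 0 0 0 0.3" --pt "0 0 -0.004 0 0 0 0.3" --pt "0 0 -0.005 0 0 0 0.3" --pt "0 0 -0.006 0 0 0 0.3" --pt "0 0 -0.0065 0 0 0 0.3" --pt "0 0 -0.0065 0 0 0 0.3" --pt "0 0 -0.0065 0 0 0 0.3" --pt "0 0 -0.0065 0 0 0 0.3" --pt "0 0 -0.0065 0 0 0 0.3" --pt "0 0 -0.0065 0 0 0 0.3"

```text
clock: 48.6
eef_pos: [549.4, 247.7, 25.1]
eef_rot: [3.142, 0.02, 1.527]
wrist_force: [-3.4, -2.5, 1.4]
finger_gap: 53.7
```

```bash
python3 - <<'E'
from h import *
weigh(4)
E
```

```text
F [-2.47 -3.02  2.13] sd [0.52 0.35 0.22] M [-0.449  0.563  0.064] eff [  0.918 -64.292 -30.971   0.318  -0.878   0.075]
pos [549.36 247.66  25.06] [3.1415 0.02   1.5269] gap 53.17 t 48.8
```

Call:
jog_arm --pt "0 0 0 0 0 0 0.5" --pt "0 0 0 0 0 0 0.68" --pt "0 0 0 0 0 0 0.7" --pt "0 0 0 0 0 0 0.7" --pt "0 0 0.005 0 0 0 0.7" --pt "0 0 0.03 0 0 0 0.7" --pt "0 0 0.075 0 0 0 0.7" --pt "0 -0.05 0.11 0 0 0 0.7" --pt "0 -0.1 0.11 0 0 0 0.7" --pt "0 -0.15 0.11 0 0 0 0.7"

```text
clock: 50.05
eef_pos: [549.3, 96.3, 135.9]
eef_rot: [3.14, 0.02, 1.527]
wrist_force: [0.2, -0.0, -1.0]
finger_gap: 65.8
```

Call:
jog_arm --pt "-0.02 -0.05 0.0 -0.0095 0 0.0 0.7" --pt "-0.04 -0.1 0.0 0 0 0 0.7" --pt "-0.06 -0.15 0.0 0 0 0 0.7" --pt "-0.08 -0.18 0 0 0 0 0.7" --pt "-0.08 -0.18 0 0 0 0 0.7" --pt "-0.08 -0.18 0 0 0 0 0.7" --pt "-0.08 -0.18 0 0 0 0 0.7" --pt "-0.08 -0.18 0 0 0 0 0.7" --pt "-0.08 -0.18 0 0 0 0 0.7" --pt "-0.08 -0.18 0 0 0 0 0.7"

```text
clock: 51.3
eef_pos: [469.4, -82.2, 134.9]
eef_rot: [-3.142, 0.02, 1.527]
wrist_force: [0.1, 0.5, -0.4]
finger_gap: 65.7
```

```bash
python3 - <<'E'
from h import *
weigh(2)
shot('top','t15');shot('scene','s15')
crop('t15',90,110,240,310,3,'t15b');crop('s15',120,70,380,310,2.4,'s15b')
crop('s15',225,210,365,320,5.6,'s15c')
crop('t15',130,160,205,220,10,'t15c')
E
```

```text
F [ 0.52 -0.45 -0.03] sd [0.01 0.32 0.13] M [-0.052  0.037  0.002] eff [ 7.5000e-02 -4.4769e+01 -3.2153e+01  1.7000e-02  2.0000e-02  1.0000e-03]
pos [469.33 -82.24 134.93] [-3.1416  0.0199  1.527 ] gap 66.04 t 51.4
```

View pics/t15c.png

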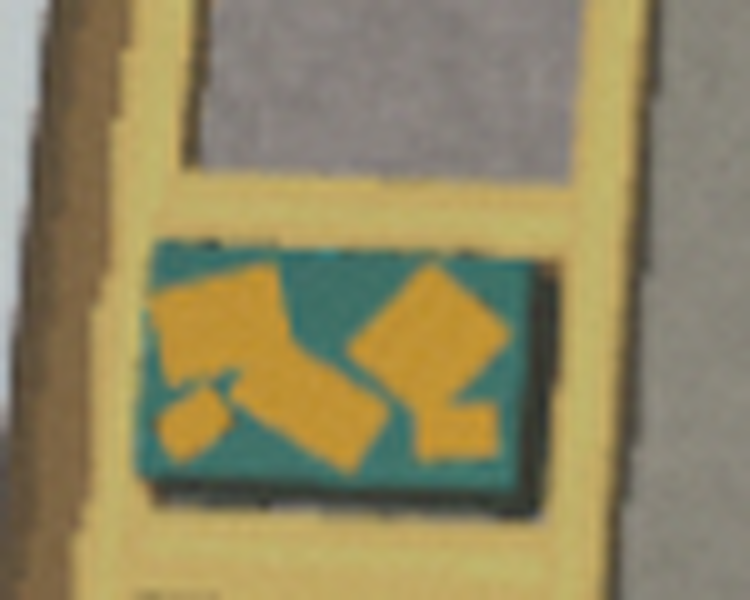

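View pics/s15b.png

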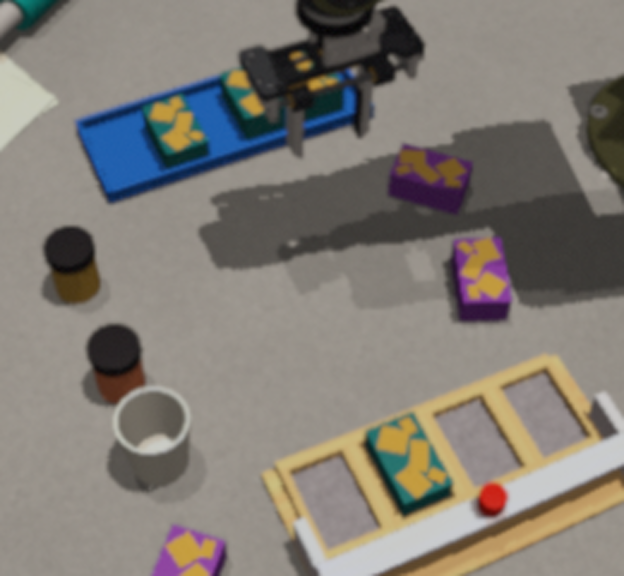

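View pics/s15c.png

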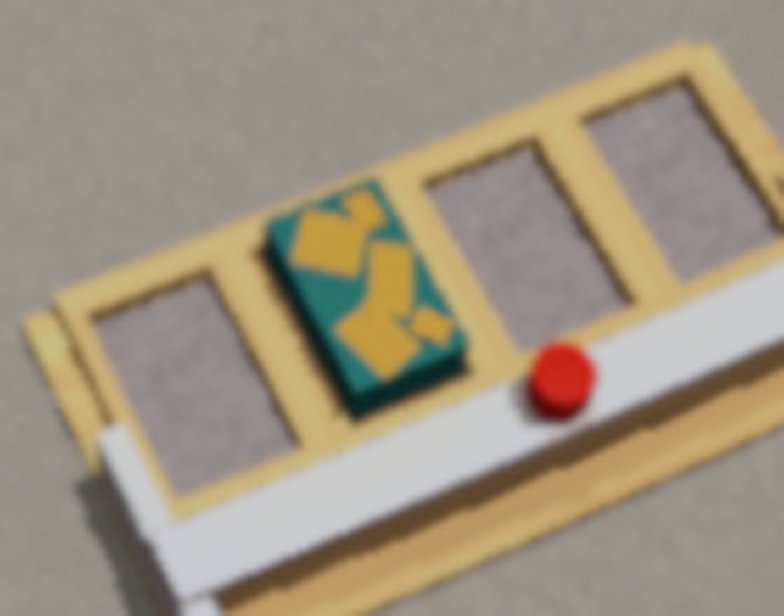

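```bash
python3 - <<'E'
from fit import *
t=load('t15');s=load('s15')
pt=np.array([(155,240),(530,260),(515,492),(138,476)])/10+[130,160]-.45   # (+y,+x),(-y,+x),(-y,-x),(+y,-x)
ps=np.array([(267,240),(378,182),(467,347),(355,392)])/5.6+[225,210]-.4   # scene: (-y,+x),(-y,-x),(+y,-x),(+y,+x)
Lt=np.array([[44,-27],[-44,-27],[-44,27],[44,27]]);Ls=np.array([[-44,-27],[-44,27],[44,27],[44,-27]])
def W(L,p,z):
    c,n=np.cos(p[2]),np.sin(p[2]);return np.c_[p[0]+c*L[:,0]-n*L[:,1],p[1]+n*L[:,0]+c*L[:,1],z+p[3]*L[:,0]+p[4]*L[:,1]]
for z in (48,52,58):
  for c,L,px in ((t,Lt,pt),(s,Ls,ps)):
    r=least_squares(lambda p:(proj(c,W(L,list(p)+[0,0],z))-px).ravel(),[549,249,1.527]); print(z,r.x.round(3),np.abs(r.fun).max().round(2),r.cost.round(3))
E
```

```text
48 [550.044 247.302   1.527] 0.62 0.462
48 [550.905 251.685   1.532] 2.25 5.237
52 [549.318 246.383   1.527] 0.71 0.628
52 [552.214 253.313   1.532] 2.3 5.669
58 [548.23  245.005   1.527] 0.84 0.947
58 [554.177 255.754   1.532] 2.38 6.376
```

The heavy block is seated flat in pocket_1 and all three light ones are in the tray. I'll level the tool, move off and check the tray from above.

Call:
jog_arm --pt "0 0 0 0.0095 0 0 0.7" --pt "0.01 0.05 0 0.0095 0 0 0.7" --pt "0.02 0.1 0 0.0095 0 0 0.7" --pt "0.03 0.15 0 0.0095 0 0 0.7" --pt "0.04 0.2 0 0.0095 0 0 0.7" --pt "0.045 0.232 0 0.0095 0 0 0.7" --pt "0.045 0.232 0 0.0095 0 0 0.7" --pt "0.045 0.232 0 0.0095 0 0 0.7" --pt "0.045 0.232 0 0.0095 0 0 0.7" --pt "0.045 0.232 0 0.0095 0 0 0.7"

```text
clock: 52.75
eef_pos: [514.4, 149.0, 135.1]
eef_rot: [-3.141, -0.0, 1.526]
wrist_force: [0.1, -0.9, 0.0]
finger_gap: 65.6
```

```bash
python3 - <<'E'
from h import *
shot('top','t16');shot('scene','s16'); print(manip.read_state()['eef_pos'],manip.read_state()['eef_rot'])
crop('t16',340,125,440,305,3.3,'t16b');crop('s16',130,70,300,210,4.4,'s16b')
E
```

```text
[514.35577751 149.26774314 135.03545724] [-3.14081819e+00 -7.06335549e-06  1.52630577e+00]
```

View pics/t16b.png

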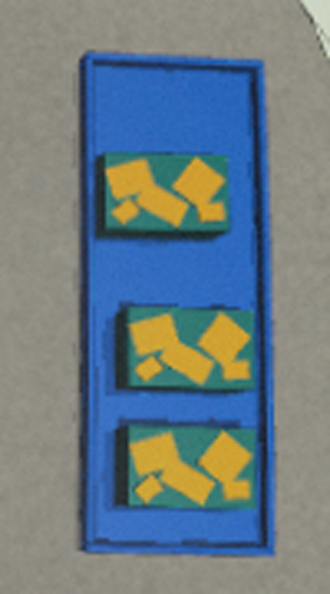

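View pics/s16b.png

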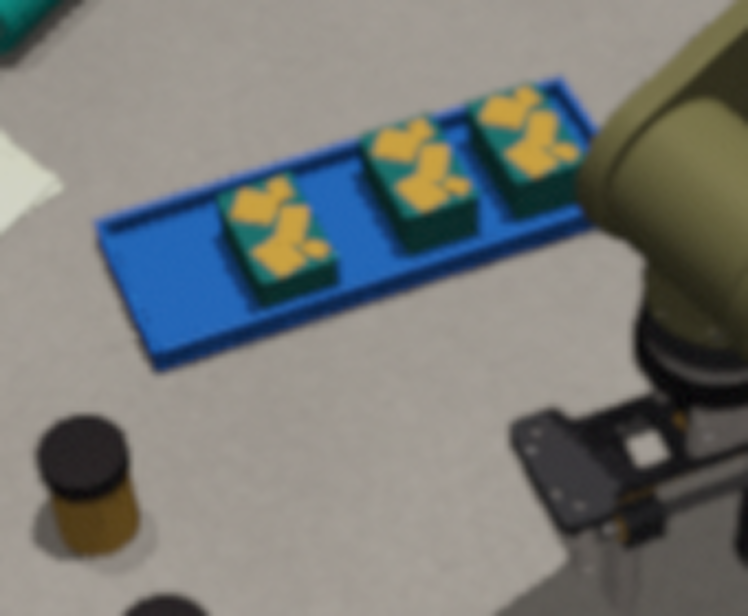

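B has shifted by a few centimetres since it was placed, which fits the announced knock. I'll check that it lies flat.

```bash
python3 - <<'E'
from h import *
crop('t16',365,160,420,205,12,'b1');crop('s16',172,100,218,145,13,'b2')
E
```

```text
(no output)
```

View pics/b1.png

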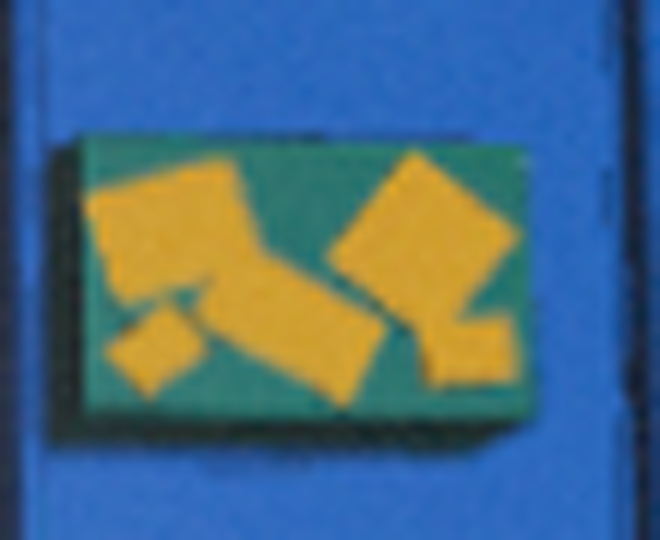

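View pics/b2.png

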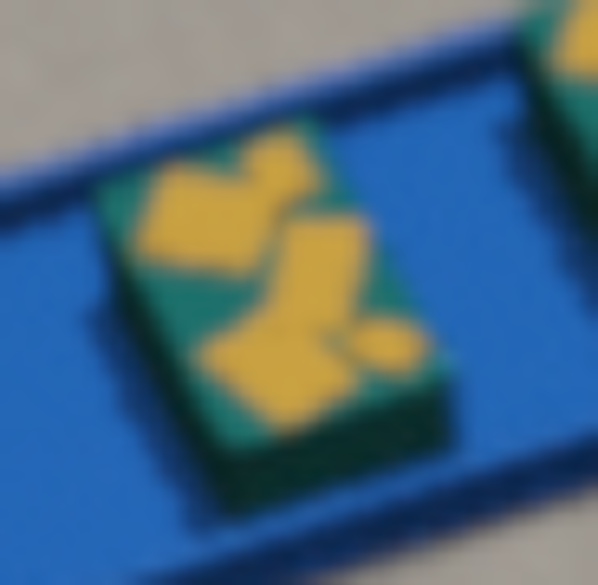

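```bash
python3 - <<'E'
from fit import *
t=load('t16');s=load('s16')
# world-aligned corners: local x along length (world +y), y -> world -x
pt=np.array([(82,135),(530,148),(535,415),(88,415)])/12+[365,160]-.46   # (+y,+x),(-y,+x),(-y,-x),(+y,-x)
ps=np.array([(98,190),(318,112),(450,370),(228,445)])/13+[172,100]-.46  # (-y,+x),(-y,-x),(+y,-x),(+y,+x)
Lt=np.array([[44,-27],[-44,-27],[-44,27],[44,27]]);Ls=np.array([[-44,-27],[-44,27],[44,27],[44,-27]])
def W(L,p):
    c,n=np.cos(p[2]),np.sin(p[2]);return np.c_[p[0]+c*L[:,0]-n*L[:,1],p[1]+n*L[:,0]+c*L[:,1],p[3]+p[4]*L[:,0]+p[5]*L[:,1]]
for c,L,px in ((t,Lt,pt),(s,Ls,ps)):
    r=least_squares(lambda p:(proj(c,W(L,list(p)+[46,0,0]))-px).ravel(),[570,-270,1.527]);print(r.x.round(2),r.fun.round(2))
r=least_squares(lambda p:np.r_[(proj(t,W(Lt,p[:6]))-pt).ravel(),(proj(s,W(Ls,p[:6]))+p[6:]-ps).ravel()],[570,-270,1.527,46,0,0,0,0]);print('free',r.x.round(3))
# bottom left corner expected (z=6) 
print((proj(t,[[0,0,0]])))
p=least_squares(lambda p:(proj(t,W(Lt,list(p)+[46,0,0]))-pt).ravel(),[570,-270,1.527]).x
q=W(Lt,list(p)+[6,0,0]);print(((proj(t,q)-[365,160]+.46)*12).round(),q.round(1))
E
```

```text
[ 580.95 -266.86    1.55] [-0.38 -0.13 -0.03 -0.36  0.62  0.59 -0.19 -0.12]
[ 578.69 -266.28    1.53] [-0.34 -0.49 -0.04  0.16  0.54  0.17 -0.18  0.12]
free [ 5.85718e+02 -2.73575e+02  1.54300e+00  2.36690e+01 -6.00000e-03
  3.00000e-03  2.56500e+00 -4.44600e+00]
[[273.0910059  443.63308282]]
[[ 29. 181.]
 [465. 191.]
 [476. 459.]
 [ 36. 451.]] [[ 608.8 -223.4    6. ]
 [ 607.1 -311.4    6. ]
 [ 553.1 -310.3    6. ]
 [ 554.8 -222.3    6. ]]
```

B lies flat on the tray floor (both cameras agree at top height 46 mm). Now I'll close the bar: turn, and go above the knob.

Call:
jog_arm --pt "0 0.02 0 0 0 0.08 0.6" --pt "0 0.04 0 0 0 0.16 0.6" --pt "0 0.06 0 0 0 0.24 0.6" --pt "0 0.08 0 0 0 0.32 0.6" --pt "0 0.1 0 0 0 0.4 0.6" --pt "0 0.12 0 0 0 0.48 0.6" --pt "0 0.14 0 0 0 0.56 0.6" --pt "0 0.16 0 0 0 0.64 0.6" --pt "0 0.186 0 0 0 0.72 0.6" --pt "0 0.186 0 0 0 0.75 0.6" --grip_force 8

```text
clock: 54.1
eef_pos: [514.1, 336.9, 134.7]
eef_rot: [-3.141, -0.0, 3.103]
wrist_force: [-0.2, -0.3, -0.7]
finger_gap: 56.3
```

```bash
python3 - <<'E'
from h import *
shot('scene','s17'); print(manip.read_state()['eef_pos'],manip.read_state()['eef_rot'])
crop('s17',225,190,365,320,4.6,'s17b')
E
```

```text
[514.16072704 336.21146141 134.71050528] [-3.14061844e+00 -1.94208201e-04  3.10401020e+00]
```

View pics/s17b.png

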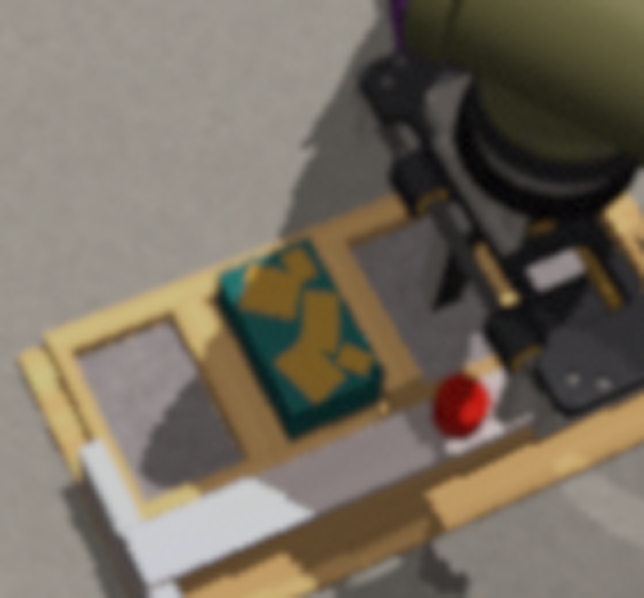

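Call:
jog_arm --pt "0 0 -0.02 0 0 0 0.6" --pt "0 0 -0.04 0 0 0 0.6" --pt "0 0 -0.06 0 0 0 0.6" --pt "0 0 -0.067 0 0 0 0.6" --pt "0 0 -0.067 0 0 0 0.6" --pt "0 0 -0.067 0 0 0 0.1" --pt "0 0 -0.067 0 0 0 0.1" --pt "0 0 -0.067 0 0 0 0.1" --pt "0 0 -0.067 0 0 0 0.1" --pt "0 0 -0.067 0 0 0 0.1"

```text
clock: 55.4
eef_pos: [514.4, 335.7, 68.2]
eef_rot: [-3.141, 0.0, 3.098]
wrist_force: [-0.9, -1.6, 3.3]
finger_gap: 27.7
```

Call:
jog_arm --pt "0 -0.004 0 0 0 0 0.1" --pt "0 -0.009 0 0 0 0 0.1" --pt "-0.0005 -0.014 0 0 0 0 0.1" --pt "-0.0008 -0.019 0 0 0 0 0.1" --pt "-0.001 -0.024 0 0 0 0 0.1" --pt "-0.0012 -0.029 0 0 0 0 0.1" --pt "-0.0014 -0.033 0 0 0 0 0.1" --pt "-0.0016 -0.037 0 0 0 0 0.1" --pt "-0.0018 -0.04 0 0 0 0 0.1" --pt "-0.0018 -0.041 0 0 0 0 0.1"

```text
clock: 56.65
eef_pos: [512.6, 294.5, 68.2]
eef_rot: [-3.141, 0.0, 3.098]
wrist_force: [-2.0, 2.0, 6.3]
finger_gap: 27.7
```

Call:
jog_arm --pt "0 -0.001 0 0 0 0 0.1" --pt "0 -0.002 0 0 0 0 0.1" --pt "0 -0.003 0 0 0 0 0.1" --pt "0 -0.003 0 0 0 0 0.1" --pt "0 -0.003 0 0 0 0 0.1" --pt "0 -0.003 0 0 0 0 0.1" --pt "0 -0.003 0 0 0 0 0.1" --pt "0 -0.003 0 0 0 0 0.1" --pt "0 -0.003 0 0 0 0 0.1" --pt "0 -0.003 0 0 0 0 0.1"

```text
clock: 57.9
eef_pos: [512.5, 291.5, 68.2]
eef_rot: [-3.141, 0.0, 3.098]
wrist_force: [-2.3, 1.7, 6.3]
finger_gap: 27.6
```

Call:
jog_arm --pt "0 -0.0005 0 0 0 0 0.1" --pt "0 -0.001 0 0 0 0 0.1" --pt "0 -0.0015 0 0 0 0 0.1" --pt "0 -0.002 0 0 0 0 0.1" --pt "0 -0.002 0 0 0 0 0.1" --pt "0 -0.002 0 0 0 0 0.1" --pt "0 -0.002 0 0 0 0 0.1" --pt "0 -0.002 0 0 0 0 0.1" --pt "0 -0.002 0 0 0 0 0.1" --pt "0 -0.002 0 0 0 0 0.1"

```text
clock: 59.15
eef_pos: [512.5, 290.7, 68.2]
eef_rot: [3.14, 0.001, 3.098]
wrist_force: [-1.7, 10.3, 4.0]
finger_gap: 27.6
```

The closed stop is reached (about 10 N, 45 mm of travel). I'll relax, release, rise and move away.

Call:
jog_arm --pt "0 0.001 0 0 0 0 0.3" --pt "0 0.001 0 0 0 0 0.5" --pt "0 0.001 0 0 0 0 0.6" --pt "0 0.001 0 0 0 0 0.6" --pt "0 0.001 0.02 0 0 0 0.6" --pt "0 0.001 0.06 0 0 0 0.6" --pt "0 0.001 0.1 0 0 0 0.6" --pt "-0.03 -0.05 0.13 0 0 0 0.6" --pt "-0.06 -0.1 0.13 0 0 0 0.6" --pt "-0.08 -0.15 0.13 0 0 0 0.6"

```text
clock: 60.4
eef_pos: [431.3, 138.3, 198.2]
eef_rot: [-3.141, 0.001, 3.098]
wrist_force: [0.5, 0.3, -0.6]
finger_gap: 56.2
```

Call:
jog_arm --pt "0 -0.05 0 0 0 0 0.6" --pt "0 -0.1 0 0 0 0 0.6" --pt "0 -0.14 0 0 0 0 0.6" --pt "0 -0.15 0 0 0 0 0.6" --pt "0 -0.15 0 0 0 0 0.6" --pt "0 -0.15 0 0 0 0 0.6" --pt "0 -0.15 0 0 0 0 0.6" --pt "0 -0.15 0 0 0 0 0.6" --pt "0 -0.15 0 0 0 0 0.6" --pt "0 -0.15 0 0 0 0 0.6"

```text
clock: 61.65
eef_pos: [432.5, -10.2, 197.9]
eef_rot: [-3.141, 0.0, 3.098]
wrist_force: [0.4, 0.3, -0.3]
finger_gap: 56.4
```

```bash
python3 - <<'E'
from h import *
c=shot('top','t18');shot('scene','s18'); print(manip.read_state()['eef_pos'],manip.read_state()['wrist_force'])
crop('t18',0,0,512,384,1.5,'t18b');crop('s18',0,0,512,384,1.5,'s18b');crop('t18',100,125,210,305,3.3,'t18c')
E
```

```text
[432.51898291 -10.28733741 197.95040206] [ 0.06832842 -0.11135983 -0.00080198]
```

View pics/t18b.png

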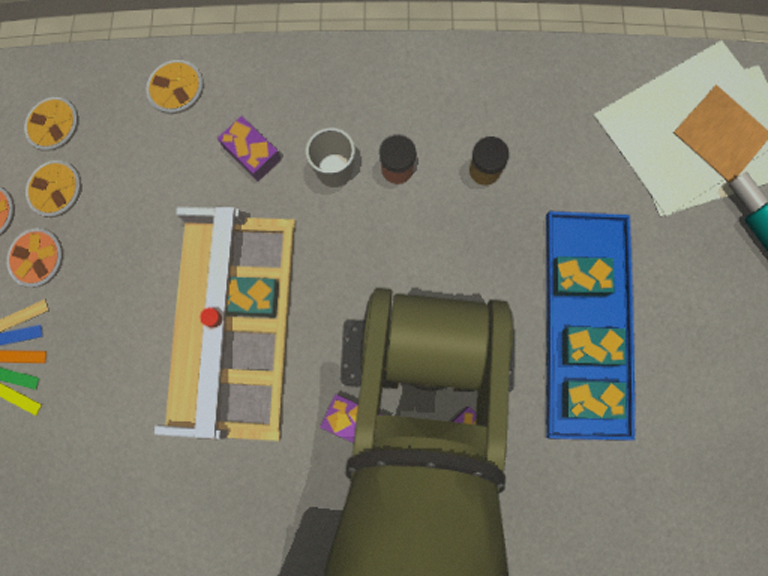

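View pics/s18b.png

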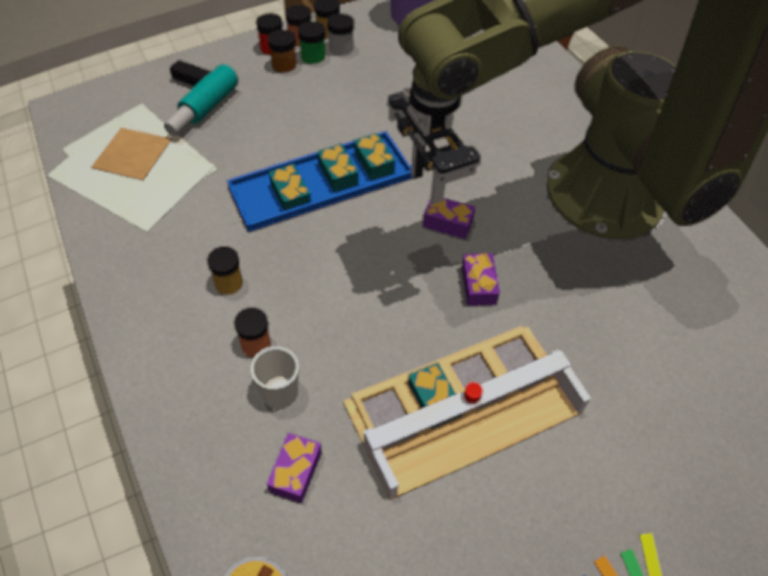

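View pics/t18c.png

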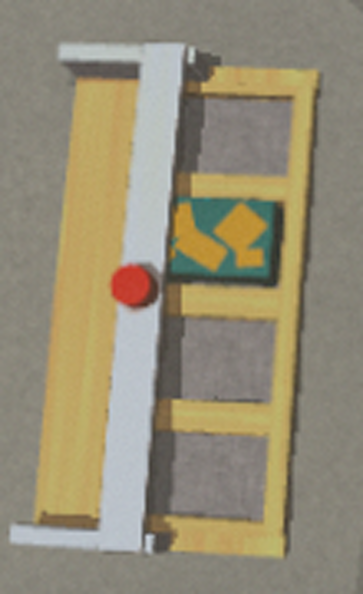

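```bash
python3 - <<'E'
from h import *
c=load('t18'); o=lambda P:np.array(P)/3.3+[100,125]-0.35
print(at(c,*o((134,286)),87).round(1))
print(manip.sign_off())
E
```

```text
[509.9 286.6  87. ]
the job is handed in; nothing more can be done
None
```

I handed the job in at about 62 s of the 210 s allowed. The bar was opened, all four paperweights weighed and sorted, and the bar closed. Sign-off gave no verdict.

| Paperweight | Start position (x, y, mm) | Weight felt | Where it went |
|---|---|---|---|
| A | (628, 60) | about 420 g | jig pocket_1 |
| B | (644, -64) | about 172 g | tray |
| C | (508, 74) | about 130 g | tray |
| D | (493, -60) | about 130 g | tray |

**Last checks:**
- **Bar:** it reached the closed stop at about 10 N after roughly 45 mm of travel. The top camera's knob position also agrees with closed.
- **Pocketed block:** it lies flat and square in pocket_1. The top camera puts it about 2 mm from the pocket centre.
- **Tray blocks:** all three are gold face up and none is on another. B moved about 3 cm after I set it down, most likely the announced knock. A new fit in both cameras shows it flat on the tray floor.
- **Bystanders:** the jars, the cup and the purple look-alikes look unmoved from the first pictures. The arm is clear of everything.

**What disagreed or went wrong:**
- **Camera offset:** the scene camera's view of the jig was about 2 mm off from the top camera and the robot. I relied on the top view and checked for side force as the block went in.
- **Bar opening:** I mis-stated one shift, which took the fingers about 38 mm too low. They closed around the bar and pulled it open, with forces staying under about 12 N in the readings taken.
- **Held block tilt:** I misjudged the tilt of the held block over the pocket and corrected it before lowering.

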